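# Put the swapped hair rollers back in their own colour cups

## Task

The four hair rollers stand in each other's cups: put every roller upright into the cup of its own colour, parking a roller in the black spare cup whenever you need room, so that the spare cup is empty again at the end. The counter is wet, so never set a roller down or drop it on the counter, and leave the purple hairbrush where it lies.

Things in the scene. Friction and masses are not known exactly. Their poses are not given: they have to be found in the camera images.
- roller_red_mid (a point): centre (half-way up) of the red hair roller: a hard plastic cylinder, 34 mm in diameter and 70 mm tall, about 30 g, standing upright (z along its axis, up) in a cup. Grip it at the centre or higher, across the diameter, in any direction; standing in a cup its centre is 47 mm and its top 82 mm above the counter
- roller_yellow_mid (a point): centre (half-way up) of the yellow hair roller: a hard plastic cylinder, 34 mm in diameter and 70 mm tall, about 30 g, standing upright (z along its axis, up) in a cup. Grip it at the centre or higher, across the diameter, in any direction; standing in a cup its centre is 47 mm and its top 82 mm above the counter
- roller_green_mid (a point): centre (half-way up) of the green hair roller: a hard plastic cylinder, 34 mm in diameter and 70 mm tall, about 30 g, standing upright (z along its axis, up) in a cup. Grip it at the centre or higher, across the diameter, in any direction; standing in a cup its centre is 47 mm and its top 82 mm above the counter
- roller_blue_mid (a point): centre (half-way up) of the blue hair roller: a hard plastic cylinder, 34 mm in diameter and 70 mm tall, about 30 g, standing upright (z along its axis, up) in a cup. Grip it at the centre or higher, across the diameter, in any direction; standing in a cup its centre is 47 mm and its top 82 mm above the counter
- cup_red: red cup, fixed to the counter: a low round red plastic cup, 62 mm outside and 54 mm inside diameter, on a white square foot 74 mm wide. Origin at the cup's centre line at counter height, z up; the cup's inner floor is 12 mm and its rim 20 mm above the counter. Holds one roller with about 10 mm of play all round. The home of the red roller
- cup_yellow: yellow cup, fixed to the counter: a low round yellow plastic cup, 62 mm outside and 54 mm inside diameter, on a white square foot 74 mm wide. Origin at the cup's centre line at counter height, z up; the cup's inner floor is 12 mm and its rim 20 mm above the counter. Holds one roller with about 10 mm of play all round. The home of the yellow roller
- cup_green: green cup, fixed to the counter: a low round green plastic cup, 62 mm outside and 54 mm inside diameter, on a white square foot 74 mm wide. Origin at the cup's centre line at counter height, z up; the cup's inner floor is 12 mm and its rim 20 mm above the counter. Holds one roller with about 10 mm of play all round. The home of the green roller
- cup_blue: blue cup, fixed to the counter: a low round blue plastic cup, 62 mm outside and 54 mm inside diameter, on a white square foot 74 mm wide. Origin at the cup's centre line at counter height, z up; the cup's inner floor is 12 mm and its rim 20 mm above the counter. Holds one roller with about 10 mm of play all round. The home of the blue roller
- cup_spare: black spare cup, fixed to the counter: a low round black plastic cup, 62 mm outside and 54 mm inside diameter, on a white square foot 74 mm wide. Origin at the cup's centre line at counter height, z up; the cup's inner floor is 12 mm and its rim 20 mm above the counter. Holds one roller with about 10 mm of play all round. The spare place, empty at the start
- hairbrush: purple hairbrush lying loose on the counter, bristles down, 180 mm long along its x (handle to -x, head to +x), 50 mm wide, 28 mm high. Origin at its middle, at counter height

How it is judged:
On the way:
1. one of the rollers stands in the black spare cup (((horizontal distance between roller_red_mid and cup_spare below 0.013 m and z of roller_red_mid in the frame of cup_spare between 0.042 and 0.052 m and angle between roller_red_mid's own z axis and vertical below 0.15 rad) or (horizontal distance between roller_yellow_mid and cup_spare below 0.013 m and z of roller_yellow_mid in the frame of cup_spare between 0.042 and 0.052 m and angle between roller_yellow_mid's own z axis and vertical below 0.15 rad) or (horizontal distance between roller_green_mid and cup_spare below 0.013 m and z of roller_green_mid in the frame of cup_spare between 0.042 and 0.052 m and angle between roller_green_mid's own z axis and vertical below 0.15 rad) or (horizontal distance between roller_blue_mid and cup_spare below 0.013 m and z of roller_blue_mid in the frame of cup_spare between 0.042 and 0.052 m and angle between roller_blue_mid's own z axis and vertical below 0.15 rad))), for 0.2 s.
At the end, for the whole second after the job is handed in: Each roller stands in the cup of its own colour: its centre within 13 mm of the cup's centre line and 42 to 52 mm above the counter (resting on the cup's floor), upright within 0.15 rad, at rest (below 0.02 m/s). The spare cup is thus empty (horizontal distance between roller_red_mid and cup_red below 0.013 m and z of roller_red_mid in the frame of cup_red between 0.042 and 0.052 m and angle between each of roller_red_mid, roller_yellow_mid, roller_green_mid, roller_blue_mid's own z axis and vertical below 0.15 rad and linear speed of each of roller_red, roller_yellow, roller_green, roller_blue below 0.02 m/s and horizontal distance between roller_yellow_mid and cup_yellow below 0.013 m and z of roller_yellow_mid in the frame of cup_yellow between 0.042 and 0.052 m and horizontal distance between roller_green_mid and cup_green below 0.013 m and z of roller_green_mid in the frame of cup_green between 0.042 and 0.052 m and horizontal distance between roller_blue_mid and cup_blue below 0.013 m and z of roller_blue_mid in the frame of cup_blue between 0.042 and 0.052 m); the robot touches nothing.
It fails at once if a roller was set down or dropped on the counter (its centre came below 40 mm) (height (world z) of any of roller_red_mid, roller_yellow_mid, roller_green_mid, roller_blue_mid below 0.04 m).
It fails at once if the hairbrush was shifted by more than 30 mm (distance of hairbrush from where it was at the start of the episode above 0.03 m).
It also fails if it takes over 128 s, if anything falls off the work surface, if the arm or the gripper's body presses on something with over 40 N, if the wrist force passes 120 N, or if a joint passes its speed limit or range.

## Robot

A 6-joint arm with a two-finger parallel gripper is mounted at the origin on the work surface. World frame = base frame: x ahead of the robot, y to its left, z up, the work surface at z = 0. Lengths are in m, angles in rad, forces in N, time in s.
With the tool pointing down it reaches from about 0.35 to 0.725 m from the base axis. Payload 4.3 kg.
Tool frame: the origin (TCP) lies between the finger pads; the fingertips stand 25 mm ahead of it and the grasp point (between the pads) lies 6 mm ahead of it; x points along the fingers, y is the direction in which the jaws open and shut, and the axes are right-handed (so a half turn about x gives the same grasp; the last joint's range is limited). The gripper opens to 85 mm and grips with 20 to 120 N. Pads are 22 mm wide; open, the fingers measure 114 mm over their backs; the gripper's body (76 mm by 85 mm) begins 54 mm behind the grasp point. The pads swing forward as they close: fully open they stand 13 mm farther back than shut.
Start: joints at [-1.387, 0.377, 0.081, 1.274, 0, 1.46], TCP at [0.167, -0.55, 0.256] pointing down, gripper open.
Joint ranges: [-2.72, 2.72], [-0.84, 1.66], [-1.02, 1.22], [-1.77, 2.12], [-1.37, 1.28], [-3.14, 3.14]. Speed limits (rad/s): [2.57, 2.57, 3.14, 3.14, 3.14, 3.14].

## Interface

Orientations are given as a unit quaternion [w, x, y, z].
In Python, from workcell import robot gives the robot as it stands.
- The arm moves only by the tool step_arm, never from a script. Its arguments are lists of equal length, an entry for each row: "delta_pos": the shift along the world's x, y, z in mm, a list of three; "dr": the turn, a rotation vector about the world's x, y, z in rad, a list of three; "jaw": the finger opening in mm, from 0 to 85.4. In form: {"delta_pos": [[x, y, z], ...], "dr": [[ax, ay, az], ...], "jaw": [jaw, ...]}. A call has 1 to 12 rows; each row shifts and turns the pose as measured when the row begins; what a row does not reach is not made up. A row lasts 1/10 s, in which the tool goes at most 50 mm and 8.59 degrees, less where a joint would pass 70% of its speed; a pose out of reach is approached as far as the arm can. A call is refused whole if a number of a shift passes 50 or a number of a turn 0.15, either way. A call with a gripper value outside its range is refused whole. The fingers move at their own pace and stop on an object; "squeeze" is the grip in N (left out, the last holds). Time passes only in rows, so rows that do not move let the fingers close. It gives the time, the measured TCP pose, the force and the opening at its end, in the units of the state.
- robot.observe(): the state, without advancing time (a new reading comes with each control period).
- robot.get_image(name): name is "scene" or "side" or "wrist"; returns a dict with "frame" (480x640x3 uint8, red, green, blue), "intrinsics" (3x3 intrinsics, pixels), "extrinsics" (4x4, takes a point from world to camera coordinates). Camera axes: x right, y down, z forward; pixel columns grow to the right and rows downward; lengths in m; the calibration is good to about 2 mm. A picture is of the moment at which its call begins. There is no depth.
- robot.close_job(): hands the job in, once; it reports no verdict.
Trained networks look in the newest picture that a camera, given by its name, has taken for a name from the list of things; names that differ only in an ending like _2 or _b are one class to them, and where a whole thing is asked for, a point or a joint stands for the part that bears it (a point fixed in the world has none). Each returns a list of dicts, best first, with "score" (0 to 1); they miss things now and then, are a little off and sometimes report something else, mostly with a low value. They report only what shows in the picture. A call takes as long as a camera call.
- robot.outline_of(camera, target): "region" (480x640 bool, what is visible of it) and "extent" ([centre column, centre row, width, height] in pixels, round what is visible of it).
- robot.mark_of(camera, target): "point" ([row, column] in pixels: a listed point, or the origin of a listed thing).
The state is a dict: "time_s": time; "q": joint angles; "joint_vel": joint speeds; "joint_efforts": joint torques, N m; "ee_pos": TCP position; "orientation": TCP orientation; "wrist_force": force on the tool from outside, world axes, zero at the start; "wrist_torque": the same for the moment, N m; "grip_width": opening from 0.0 (shut) to 1.0 (fully open).
Only numpy, scipy, OpenCV 4.12 (cv2) and the standard library are available. Lean on these libraries where they do the work, as an engineer would, in place of code of your own. Each camera call takes 0.05 s, during which the arm holds its last target.

## Working session

There is one attempt and no reset: what is moved stays moved. The work goes in short steps, Python scripts to look and compute and a tool call to move; the robot and the scene stay as the last step left them, time stands still between calls to the robot, and variables do not carry over. Pictures are saved under pics/ and viewed, and the job is handed in when it is done.

Besides the shell and the picture viewer there is one more tool, called after "Call:" by a JSON object that holds its "fn" and its "kwargs", one argument or row to a line. step_arm: Moves the arm, as the interface text tells. Its arguments: {"type":"object","properties":{"delta_pos":{"type":"array"},"dr":{"type":"array"},"jaw":{"type":"array"},"squeeze":{"type":"number"}},"required":["delta_pos","dr","jaw"]}

```bash
ls; mkdir -p pics
cat > h.py <<'E'
import numpy as np, cv2
from workcell import robot
def snap(n,f):
    im=robot.get_image(n); cv2.imwrite('pics/'+f,im['frame'][:,:,::-1]); return im
def ray(im,p,z):
    K=np.array(im['intrinsics']);T=np.array(im['extrinsics']);R=T[:3,:3];t=T[:3,3]
    d=R.T@np.linalg.solve(K,[p[1],p[0],1.]); c=-R.T@t
    return c+d*(z-c[2])/d[2]
def proj(im,X):
    K=np.array(im['intrinsics']);T=np.array(im['extrinsics'])
    p=K@(T[:3,:3]@np.array(X)+T[:3,3]); return (p/p[2])[[1,0]]
E
python3 - <<'E'
from h import *
print(robot.observe())
for c in ['scene','side','wrist']:
    im=snap(c,c+'0.png')
    print(c, np.round(-im['extrinsics'][:3,:3].T@im['extrinsics'][:3,3],3))
    for n in ['roller_%s_mid'%k for k in ['red','yellow','green','blue']]+['cup_'+k for k in ['red','yellow','green','blue','spare']]+['hairbrush']:
        r=robot.mark_of(c,n)
        z=0.047 if 'mid' in n else 0
        for q in r[:2]:
            print(n,round(q['score'],2),np.round(q['point']),np.round(ray(im,q['point'],z),3))
E
```

```text
pics
{'time_s': 0.0, 'q': array([-1.38729854e+00,  3.78062906e-01,  7.96064157e-02,  1.27440752e+00,
        3.77676388e-05,  1.46052375e+00]), 'joint_vel': array([ 0.00134075, -0.00107157,  0.00147685, -0.00174839,  0.00121199,
        0.00059412]), 'joint_efforts': array([ 5.27740394e-04, -4.63610101e+01,  2.69870621e+01,  2.09687190e-02,
        6.00575572e-05, -5.09264439e-06]), 'ee_pos': array([ 0.16641681, -0.54974662,  0.25535338]), 'orientation': array([-0.10275933, -0.69947869, -0.1042214 ,  0.69950552]), 'wrist_force': array([ 0.53147931,  0.74661794, -0.32205098]), 'wrist_torque': array([-0.00280957, -0.02527313, -0.0061606 ]), 'grip_width': 0.9991675115071835}
scene [1.058 0.17  0.809]
roller_red_mid 0.64 [247. 172.] [ 0.615 -0.235  0.047]
roller_yellow_mid 0.57 [236. 419.] [0.466 0.168 0.047]
roller_green_mid 0.82 [189. 256.] [ 0.446 -0.143  0.047]
roller_blue_mid 0.89 [331. 450.] [0.633 0.248 0.047]
cup_red 0.57 [341. 442.] [ 0.628  0.243 -0.   ]
cup_yellow 0.64 [205. 261.] [ 0.445 -0.139  0.   ]
cup_yellow 0.58 [250. 173.] [ 0.591 -0.256  0.   ]
cup_green 0.63 [262. 175.] [ 0.615 -0.24   0.   ]
cup_blue 0.76 [253. 416.] [ 0.468  0.17  -0.   ]
cup_spare 0.78 [297. 292.] [ 0.622 -0.015  0.   ]
hairbrush 0.85 [199. 336.] [ 0.386 -0.004  0.   ]
side [ 0.469 -0.834  0.731]
roller_red_mid 0.58 [334. 396.] [ 0.622 -0.234  0.047]
roller_yellow_mid 0.96 [188. 286.] [0.466 0.173 0.047]
roller_green_mid 0.7 [296. 279.] [ 0.447 -0.14   0.047]
roller_blue_mid 0.94 [166. 361.] [0.629 0.24  0.047]
cup_red 0.59 [186. 361.] [0.63  0.233 0.   ]
cup_yellow 0.89 [318. 280.] [ 0.445 -0.143  0.   ]
cup_green 0.75 [357. 390.] [ 0.615 -0.241  0.   ]
cup_blue 0.96 [207. 284.] [0.461 0.171 0.   ]
cup_spare 0.92 [262. 371.] [ 0.617 -0.016  0.   ]
hairbrush 0.63 [263. 247.] [0.387 0.    0.   ]
hairbrush 0.16 [206. 285.] [0.462 0.174 0.   ]
wrist [ 0.231 -0.53   0.374]
```

View pics/scene0.png

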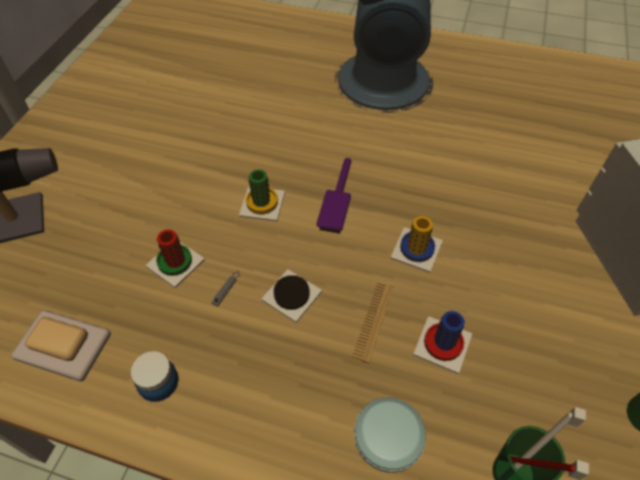

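View pics/side0.png

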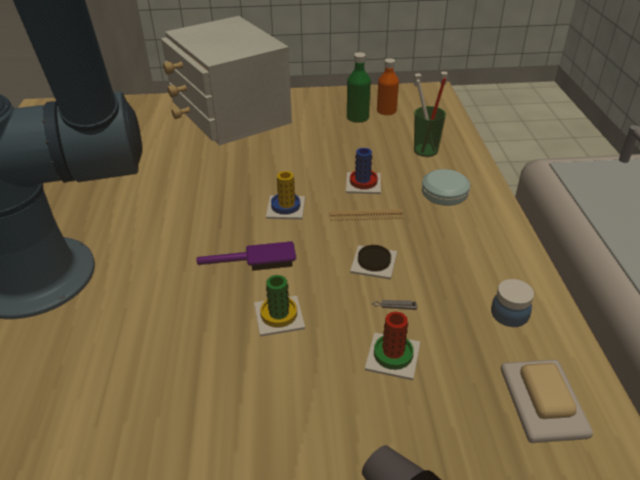

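The pictures show green in the yellow cup, yellow in blue, blue in red and red in green, with the spare empty. The networks agree. I'll sharpen the cup centres using the white feet's corners.

```bash
cat > foot.py <<'E'
from h import *
G={'red':(.629,.238),'yellow':(.445,-.141),'green':(.615,-.240),'blue':(.465,.170),'spare':(.619,-.015)}
for c in ['scene','side']:
    im=robot.get_image(c); f=im['frame'].astype(int)
    m=((f.min(2)>150)&(f.max(2)-f.min(2)<45)).astype(np.uint8)
    for k,(x,y) in G.items():
        p=proj(im,(x,y,.01)); r=int(p[0]);q=int(p[1])
        w=np.zeros_like(m); w[max(r-50,0):r+50,max(q-50,0):q+50]=1
        pts=cv2.findNonZero(m*w)
        if pts is None: print(c,k,'none');continue
        X=np.array([ray(im,(b+.0,a+.0),.004)[:2] for a,b in pts[:,0]])*1000
        X=X[np.hypot(*(X-1000*np.array([x,y])).T)<65]
        R=cv2.minAreaRect(X.astype(np.float32))
        print(c,k,len(X),np.round(R[0],1),np.round(R[1],1),round(R[2],1))
E
python3 foot.py
```

```text
scene red none
scene yellow none
scene green none
scene blue none
scene spare none
side red none
side yellow none
side green none
side blue none
side spare none
```

```bash
python3 - <<'E'
from h import *
f=cv2.imread('pics/scene0.png'); print(f[308:318,290], f[218,270],f[330,310])
E
sed -i 's/f.min(2)>150)&(f.max(2)-f.min(2)<45)/f.min(2)>110)\&(f.max(2)-f.min(2)<0.4*f.max(2))/' foot.py; python3 foot.py
```

```text
[[ 26  35  41]
 [ 65  81  90]
 [111 134 146]
 [132 159 172]
 [137 164 177]
 [137 164 178]
 [137 165 178]
 [135 163 176]
 [128 155 168]
 [110 136 149]] [117 142 158] [ 62 111 140]
scene red 627 [633.3 244.6] [73.1 72.8] 81.9
scene yellow 281 [ 440.2 -138.8] [72.4 72.8] 7.9
scene green 375 [ 616.1 -240.3] [72.8 72.8] 70.9
scene blue 421 [460.9 169. ] [73.2 72. ] 82.7
scene spare 488 [618.6 -17.7] [73.3 72.8] 71.8
side red 159 [634.9 244.1] [70.9 73.2] 83.6
side yellow 433 [ 443.6 -137.5] [73.2 73. ] 7.8
side green 577 [ 619.2 -238.3] [73.3 73.5] 70.4
side blue 217 [462.9 169.3] [70.5 74.1] 84.9
side spare 310 [621.4 -16.4] [73.1 73.3] 71.8
```

Feet come out at 73 mm square, as they should, and the two cameras agree within about 3 mm. Cup centres in mm: red (634,244), yellow (442,-138), green (618,-239), blue (462,169), spare (620,-17). First I go above the yellow cup, turning the wrist to keep joint 6 in range.

Call:
{"fn": "step_arm", "kwargs": {
  "delta_pos": [
    [23,34,-4],
    [23,34,-4],
    [23,34,-4],
    [23,34,-4],
    [23,34,-4],
    [23,34,-4],
    [23,34,-4],
    [23,34,-4],
    [23,34,-4],
    [23,34,-4],
    [23,34,-4],
    [23,34,-4]
  ],
  "dr": [
    [0,0,0.13],
    [0,0,0.13],
    [0,0,0.13],
    [0,0,0.13],
    [0,0,0.13],
    [0,0,0.13],
    [0,0,0.13],
    [0,0,0.13],
    [0,0,0.13],
    [0,0,0.13],
    [0,0,0.13],
    [0,0,0]
  ],
  "jaw": [85,85,85,85,85,85,85,85,85,85,85,85],
  "squeeze": 40
}}

```text
time_s: 3.05
ee_pos: [0.4483, -0.1321, 0.2084]
orientation: [0.552, 0.449, 0.544, -0.445]
wrist_force: [0.5, -0.0, -0.3]
grip_width: 0.993
```

```bash
cat > st.py <<'E'
from h import *
from scipy.spatial.transform import Rotation as Ro
def st():
    s=robot.observe(); o=s['orientation']; R=Ro.from_quat([o[1],o[2],o[3],o[0]]).as_matrix()
    print('t',round(s['time_s'],2),'p',np.round(s['ee_pos']*1000,1),'x',np.round(R[:,0],3),'y',np.round(R[:,1],2),'q',np.round(s['q'],2),'w',round(float(s['grip_width']),3),'F',np.round(s['wrist_force'],1))
E
python3 - <<'E'
from st import *
st(); im=snap('wrist','w1.png')
for n in ['roller_green_mid','cup_yellow']:
    for q in robot.mark_of('wrist',n)[:2]: print(n,q['score'],q['point'],ray(im,q['point'],.047 if 'mid' in n else 0))
E
```

```text
t 3.05 p [ 448.3 -132.1  208.4] x [ 0.011 -0.003 -1.   ] y [0.98 0.2  0.01] q [-0.42  0.17 -0.32  1.07  0.    0.94] w 0.993 F [ 0.5 -0.  -0.3]
roller_green_mid 0.72 [237.3, 306.2] [ 0.44371508 -0.13686901  0.047     ]
cup_yellow 0.97 [230.0, 305.5] [ 0.4432269  -0.14187339  0.        ]
```

View pics/w1.png

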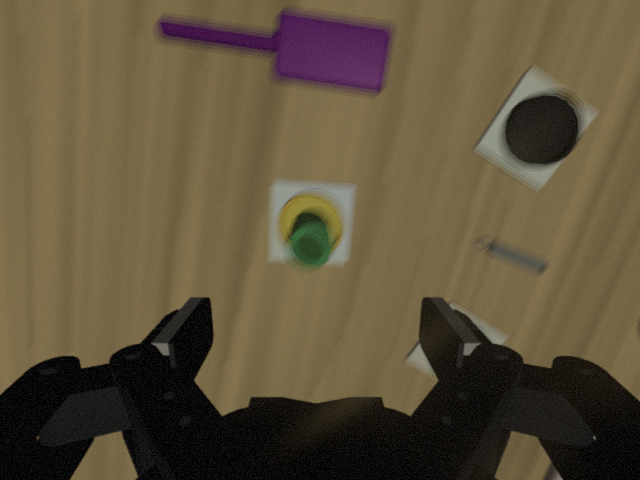

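The wrist view shows the green roller in the yellow cup at pixel (306,237), i.e. (443,-138), which matches. Now align and descend.

Call:
{"fn": "step_arm", "kwargs": {
  "delta_pos": [
    [-5,-6,-20],
    [0,0,-30],
    [0,0,-30],
    [0,0,-30],
    [0,0,-20],
    [0,0,-8],
    [0,0,0]
  ],
  "dr": [
    [0,0,0],
    [0,0,0],
    [0,0,0],
    [0,0,0],
    [0,0,0],
    [0,0,0],
    [0,0,0]
  ],
  "jaw": [85,85,85,85,85,85,85]
}}

```text
time_s: 3.9
ee_pos: [0.4419, -0.1448, 0.0687]
orientation: [0.553, 0.45, 0.541, -0.448]
wrist_force: [-0.9, -0.0, -0.0]
grip_width: 0.996
```

Call:
{"fn": "step_arm", "kwargs": {
  "delta_pos": [
    [1,6,-2],
    [0,0,0],
    [0,0,0],
    [0,0,0],
    [0,0,0],
    [0,0,0],
    [0,0,0],
    [0,0,0],
    [0,0,0]
  ],
  "dr": [
    [0,0,0],
    [0,0,0],
    [0,0,0],
    [0,0,0],
    [0,0,0],
    [0,0,0],
    [0,0,0],
    [0,0,0],
    [0,0,0]
  ],
  "jaw": [85,85,20,20,20,20,20,20,20]
}}

```text
time_s: 4.8
ee_pos: [0.4462, -0.1407, 0.0714]
orientation: [0.555, 0.45, 0.537, -0.447]
wrist_force: [-0.5, -0.1, 0.9]
grip_width: 0.386
```

Gripped: 0.386 × 85 ≈ 33 mm. Lifting and going to the spare cup.

Call:
{"fn": "step_arm", "kwargs": {
  "delta_pos": [
    [0,0,30],
    [0,0,35],
    [0,0,35],
    [20,14,0],
    [35,24,0],
    [35,24,0],
    [35,24,0],
    [35,24,0],
    [14,10,0],
    [0,0,0]
  ],
  "dr": [
    [0,0,0],
    [0,0,0],
    [0,0,0],
    [0,0,0],
    [0,0,0],
    [0,0,0],
    [0,0,0],
    [0,0,0],
    [0,0,0],
    [0,0,0]
  ],
  "jaw": [20,20,20,20,20,20,20,20,20,20]
}}

```text
time_s: 5.8
ee_pos: [0.624, -0.0145, 0.1737]
orientation: [0.553, 0.451, 0.538, -0.448]
wrist_force: [-0.2, -0.8, -0.2]
grip_width: 0.388
```

```bash
cat > chk.py <<'E'
from st import *
import sys
c=sys.argv[1]; f=sys.argv[2]
st(); im=snap(c,f)
for n in sys.argv[3:]:
    z=.047
    if ':' in n: n,z=n.split(':');z=float(z)
    if 'cup' in n: z=0
    for q in robot.mark_of(c,n)[:2]: print(n,round(q['score'],2),np.round(q['point']),np.round(1000*ray(im,q['point'],z),1))
E
python3 chk.py wrist w2.png roller_green_mid:.15 cup_spare
```

```text
t 5.8 p [624.  -14.5 173.7] x [ 0.02  -0.011 -1.   ] y [0.98 0.19 0.02] q [-0.12  0.49  0.04  1.1  -0.01  1.26] w 0.388 F [-0.2 -0.8 -0.2]
roller_green_mid 0.76 [300. 315.] [624.3 -11.5 150. ]
cup_spare 0.72 [227. 306.] [619.6 -14.6  -0. ]
```

View pics/w2.png

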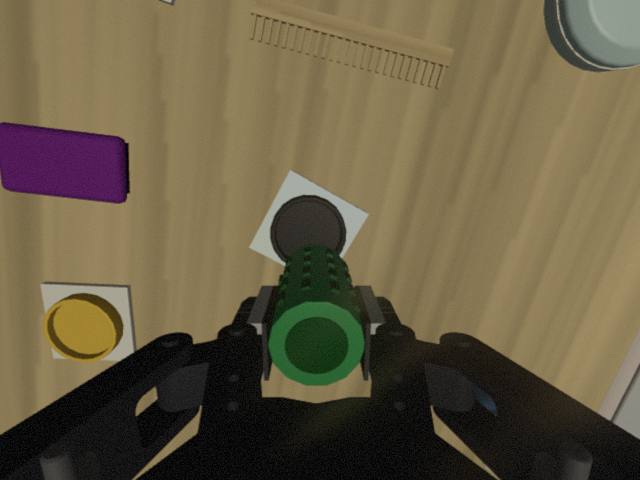

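Green is held upright, with its centre about 3 mm to +y of the TCP. The spare cup is at pixel (308,230), matching (620,-16). Descending in two stages.

Call:
{"fn": "step_arm", "kwargs": {
  "delta_pos": [
    [-4,-4,-15],
    [0,0,-20],
    [0,0,-20],
    [0,0,-10],
    [0,0,0]
  ],
  "dr": [
    [0,0,0],
    [0,0,0],
    [0,0,0],
    [0,0,0],
    [0,0,0]
  ],
  "jaw": [20,20,20,20,20]
}}

```text
time_s: 6.45
ee_pos: [0.6122, -0.0254, 0.1087]
orientation: [0.551, 0.453, 0.536, -0.452]
wrist_force: [0.4, -0.2, -0.7]
grip_width: 0.388
```

```bash
python3 chk.py wrist w3.png roller_green_mid:.083 cup_spare; python3 chk.py side s3.png roller_green_mid:.083;python3 chk.py scene c3.png roller_green_mid:.083
```

```text
t 6.45 p [612.2 -25.4 108.7] x [ 0.017 -0.013 -1.   ] y [0.98 0.18 0.01] q [-0.14  0.52 -0.09  0.94 -0.01  1.25] w 0.388 F [ 0.4 -0.2 -0.7]
roller_green_mid 0.68 [301. 313.] [611.9 -23.9  83. ]
cup_spare 0.56 [238. 328.] [621.2 -15.5   0. ]
t 6.6 p [614.3 -25.2 110.9] x [ 0.021 -0.014 -1.   ] y [0.98 0.18 0.02] q [-0.14  0.52 -0.09  0.94 -0.01  1.25] w 0.388 F [-0.7  0.4  0.2]
roller_green_mid 0.65 [226. 373.] [617.1 -14.8  83. ]
t 6.7 p [615.1 -25.  111.3] x [ 0.022 -0.014 -1.   ] y [0.98 0.18 0.02] q [-0.14  0.52 -0.09  0.94 -0.01  1.25] w 0.386 F [ 0.6  0.4 -0.5]
roller_green_mid 0.76 [266. 286.] [614.4 -24.8  83. ]
roller_green_mid 0.63 [251. 172.] [ 642.3 -211.8   83. ]
```

View pics/s3.png

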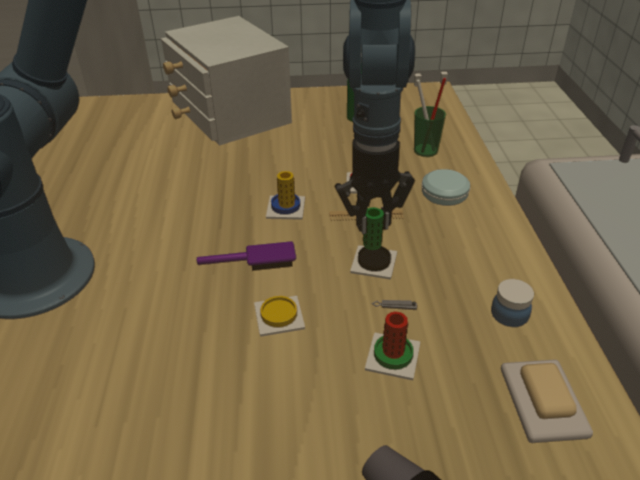

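Call:
{"fn": "step_arm", "kwargs": {
  "delta_pos": [
    [5,7,0],
    [1,1,-10],
    [1,1,-10],
    [0,0,0],
    [0,0,0]
  ],
  "dr": [
    [0,0,0],
    [0,0,0],
    [0,0,0],
    [0,0,0],
    [0,0,0]
  ],
  "jaw": [20,20,20,20,20]
}}

```text
time_s: 7.3
ee_pos: [0.6235, -0.0144, 0.0897]
orientation: [0.553, 0.453, 0.534, -0.45]
wrist_force: [-0.1, -0.1, -0.8]
grip_width: 0.389
```

```bash
python3 chk.py wrist w4.png roller_green_mid:.063 cup_spare;  python3 chk.py scene c4.png
```

```text
t 7.3 p [623.5 -14.4  89.7] x [ 0.023 -0.014 -1.   ] y [0.98 0.18 0.02] q [-0.12  0.55 -0.09  0.9  -0.01  1.27] w 0.389 F [-0.1 -0.1 -0.8]
roller_green_mid 0.67 [300. 314.] [623.7 -13.2  63. ]
cup_spare 0.61 [260. 307.] [620.7 -16.2   0. ]
t 7.45 p [623.7 -14.6  90.3] x [ 0.024 -0.014 -1.   ] y [0.98 0.18 0.02] q [-0.12  0.55 -0.09  0.9  -0.01  1.27] w 0.387 F [ 0.1  0.1 -0.8]
```

View pics/w4.png

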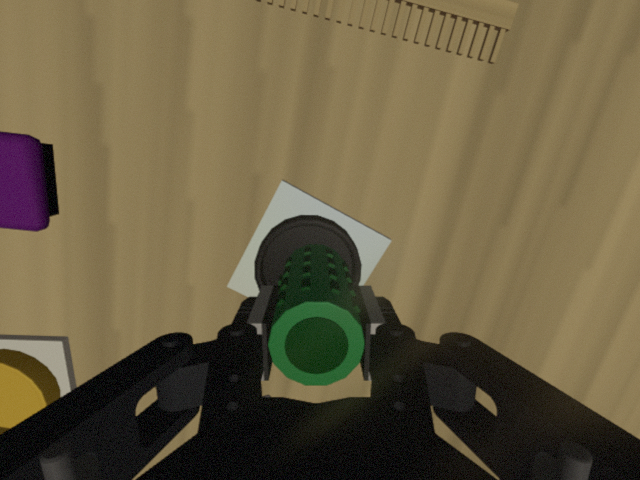

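Call:
{"fn": "step_arm", "kwargs": {
  "delta_pos": [
    [-3,-2,-4],
    [0,0,-6],
    [0,0,-5],
    [0,0,-3],
    [0,0,0],
    [0,0,0]
  ],
  "dr": [
    [0,0,0],
    [0,0,0],
    [0,0,0],
    [0,0,0],
    [0,0,0],
    [0,0,0]
  ],
  "jaw": [20,20,20,20,20,20]
}}

```text
time_s: 8.1
ee_pos: [0.6206, -0.0172, 0.0712]
orientation: [0.554, 0.454, 0.534, -0.45]
wrist_force: [-0.0, 0.3, 0.1]
grip_width: 0.39
```

```bash
python3 chk.py wrist w5.png roller_green_mid:.047 cup_spare;  python3 chk.py side s5.png
```

```text
t 8.1 p [620.6 -17.2  71.2] x [ 0.025 -0.014 -1.   ] y [0.98 0.18 0.02] q [-0.12  0.56 -0.13  0.86 -0.01  1.26] w 0.39 F [-0.   0.3  0.1]
roller_green_mid 0.59 [298. 316.] [621.6 -13.8  47. ]
cup_spare 0.44 [401.   4.] [ 445.4 -138.3    0. ]
t 8.25 p [620.8 -17.2  71.6] x [ 0.026 -0.014 -1.   ] y [0.98 0.18 0.02] q [-0.12  0.56 -0.13  0.86 -0.01  1.26] w 0.391 F [ 0.3 -0.4 -0.7]
```

View pics/s5.png

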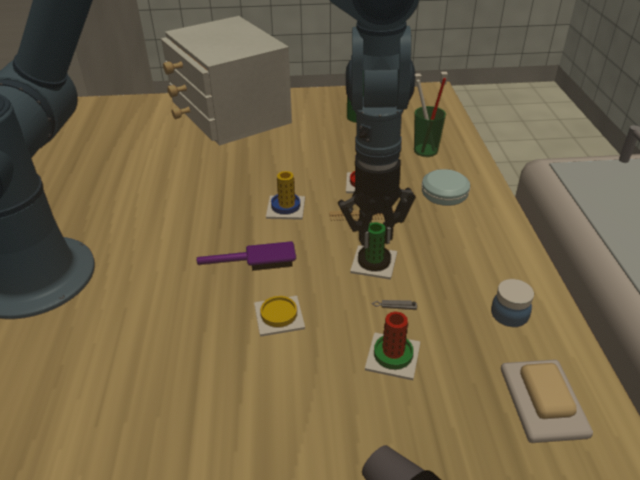

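Call:
{"fn": "step_arm", "kwargs": {
  "delta_pos": [
    [0,0,-2],
    [0,0,-2],
    [0,0,0]
  ],
  "dr": [
    [0,0,0],
    [0,0,0],
    [0,0,0]
  ],
  "jaw": [20,20,20]
}}

```text
time_s: 8.6
ee_pos: [0.6214, -0.0174, 0.072]
orientation: [0.555, 0.454, 0.533, -0.45]
wrist_force: [0.4, 0.5, -0.5]
grip_width: 0.386
```

Call:
{"fn": "step_arm", "kwargs": {
  "delta_pos": [
    [0,0,-4],
    [0,0,-3]
  ],
  "dr": [
    [0,0,0],
    [0,0,0]
  ],
  "jaw": [20,20]
}}

```text
time_s: 8.8
ee_pos: [0.6223, -0.0176, 0.071]
orientation: [0.556, 0.455, 0.531, -0.449]
wrist_force: [-10.6, 1.7, 24.5]
grip_width: 0.387
```

Contact on the cup floor (24 N). Releasing.

Call:
{"fn": "step_arm", "kwargs": {
  "delta_pos": [
    [0,0,1],
    [0,0,0],
    [0,0,0],
    [0,0,0],
    [0,0,0],
    [0,0,30],
    [0,0,40],
    [0,0,30]
  ],
  "dr": [
    [0,0,0],
    [0,0,0],
    [0,0,0],
    [0,0,0],
    [0,0,0],
    [0,0,0],
    [0,0,0],
    [0,0,0]
  ],
  "jaw": [20,60,85,85,85,85,85,85]
}}

```text
time_s: 9.6
ee_pos: [0.6172, -0.017, 0.167]
orientation: [0.552, 0.452, 0.535, -0.452]
wrist_force: [1.2, 0.6, -0.8]
grip_width: 0.999
```

```bash
python3 chk.py wrist w6.png roller_green_mid cup_spare;  python3 chk.py side s6.png roller_green_mid roller_yellow_mid
```

```text
t 9.6 p [617.2 -17.  167. ] x [ 0.019 -0.015 -1.   ] y [0.98 0.18 0.02] q [-0.12  0.48  0.01  1.08 -0.01  1.26] w 0.999 F [ 1.2  0.6 -0.8]
cup_spare 0.87 [228. 319.] [623.3 -15.7   0. ]
t 9.75 p [619.1 -17.3 168.1] x [ 0.024 -0.016 -1.   ] y [0.98 0.18 0.02] q [-0.12  0.48  0.01  1.07 -0.01  1.26] w 0.997 F [-0.4 -0.4  1. ]
roller_green_mid 0.7 [244. 379.] [627.9 -20.7  47. ]
roller_green_mid 0.6 [165. 362.] [631.1 242.8  47. ]
roller_yellow_mid 0.77 [187. 285.] [464.  175.4  47. ]
roller_yellow_mid 0.3 [185. 361.] [620.2 169.5  47. ]
```

View pics/w6.png

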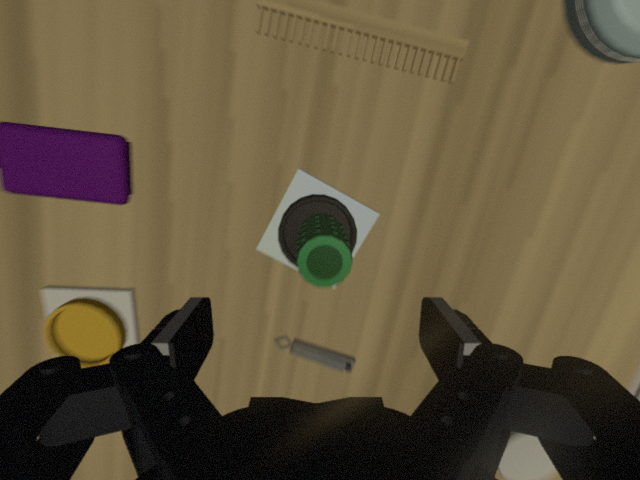

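Green stands in the spare cup, top at pixel (324,260). On to yellow in the blue cup.

Call:
{"fn": "step_arm", "kwargs": {
  "delta_pos": [
    [-15,19,5],
    [-28,34,5],
    [-28,34,5],
    [-28,34,5],
    [-28,34,0],
    [-25,30,0],
    [0,0,0]
  ],
  "dr": [
    [0.016,0.024,0],
    [0,0,0],
    [0,0,0],
    [0,0,0],
    [0,0,0],
    [0,0,0],
    [0,0,0]
  ],
  "jaw": [85,85,85,85,85,85,85]
}}

```text
time_s: 10.6
ee_pos: [0.4515, 0.171, 0.1719]
orientation: [0.534, 0.447, 0.551, -0.46]
wrist_force: [-0.3, 0.0, -0.8]
grip_width: 0.995
```

```bash
python3 chk.py wrist w7.png roller_yellow_mid cup_blue; python3 chk.py side s7.png roller_yellow_mid roller_green_mid
```

```text
t 10.6 p [451.5 171.  171.9] x [-0.03   0.001 -1.   ] y [ 0.98  0.18 -0.03] q [ 0.23  0.26 -0.31  1.03  0.01  1.62] w 0.995 F [-0.3  0.  -0.8]
roller_yellow_mid 0.76 [249. 340.] [465.9 172.2  47. ]
cup_blue 0.86 [236. 334.] [463.7 169.4   0. ]
t 10.75 p [455.8 168.4 172.6] x [-0.025  0.    -1.   ] y [ 0.98  0.17 -0.02] q [ 0.22  0.26 -0.3   1.03  0.01  1.62] w 0.997 F [-0.  -0.1  1.1]
roller_yellow_mid 0.55 [190. 285.] [463.9 162.5  47. ]
roller_green_mid 0.8 [245. 378.] [626.7 -24.9  47. ]
roller_green_mid 0.33 [189. 284.] [462.  168.4  47. ]
```

View pics/w7.png

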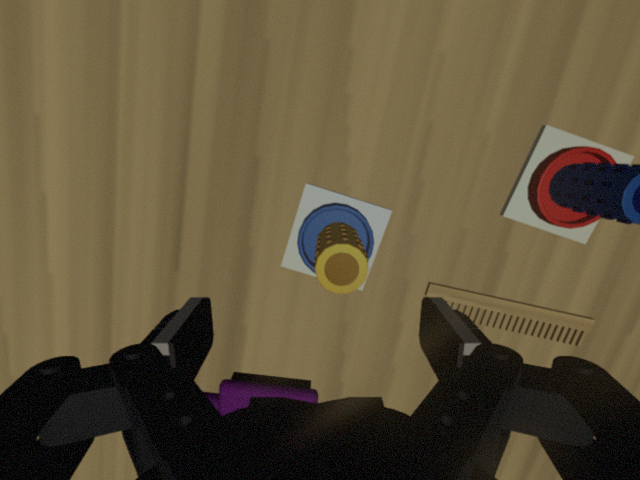

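Call:
{"fn": "step_arm", "kwargs": {
  "delta_pos": [
    [10,3,-10],
    [0,0,-25],
    [0,0,-25],
    [0,0,-25],
    [0,0,-10],
    [0,0,0],
    [0,0,0]
  ],
  "dr": [
    [0,-0.02,0],
    [0,0,0],
    [0,0,0],
    [0,0,0],
    [0,0,0],
    [0,0,0],
    [0,0,0]
  ],
  "jaw": [85,85,85,85,85,85,85]
}}

```text
time_s: 11.6
ee_pos: [0.4754, 0.1654, 0.0766]
orientation: [0.539, 0.46, 0.538, -0.457]
wrist_force: [0.1, -0.2, 0.0]
grip_width: 0.999
```

```bash
python3 chk.py wrist w8.png roller_yellow_mid
```

```text
t 11.6 p [475.4 165.4  76.6] x [ 0.003  0.001 -1.   ] y [0.99 0.16 0.  ] q [ 0.21  0.37 -0.43  0.77  0.    1.62] w 0.999 F [ 0.1 -0.2  0. ]
```

View pics/w8.png

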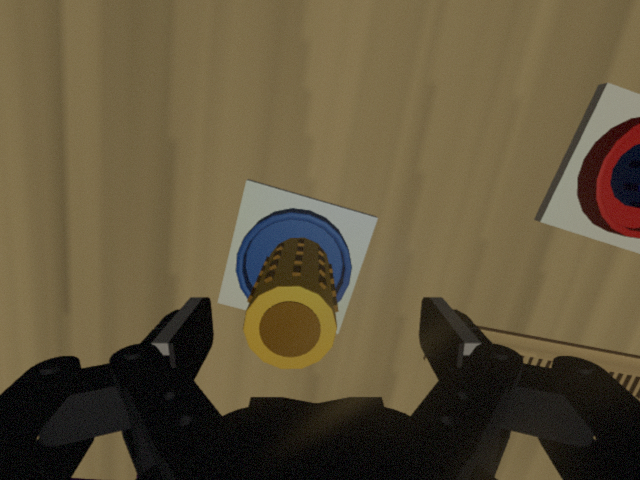

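Roller is left of the finger centre (290 vs 316 px), which confirms (466,172). I'll correct and grip.

Call:
{"fn": "step_arm", "kwargs": {
  "delta_pos": [
    [-8,6,-4],
    [0,0,-3],
    [0,0,0],
    [0,0,0]
  ],
  "dr": [
    [0,0,0],
    [0,0,0],
    [0,0,0],
    [0,0,0]
  ],
  "jaw": [85,85,85,85]
}}

```text
time_s: 12.1
ee_pos: [0.4689, 0.1731, 0.0723]
orientation: [0.54, 0.461, 0.537, -0.455]
wrist_force: [0.5, 0.8, -0.1]
grip_width: 0.994
```

Call:
{"fn": "step_arm", "kwargs": {
  "delta_pos": [
    [-2,-1,-2],
    [0,0,0],
    [0,0,0],
    [0,0,0],
    [0,0,0],
    [0,0,0],
    [0,0,0],
    [0,0,0]
  ],
  "dr": [
    [0,0,0],
    [0,0,0],
    [0,0,0],
    [0,0,0],
    [0,0,0],
    [0,0,0],
    [0,0,0],
    [0,0,0]
  ],
  "jaw": [85,20,20,20,20,20,20,20]
}}

```text
time_s: 12.9
ee_pos: [0.467, 0.172, 0.0707]
orientation: [0.541, 0.461, 0.536, -0.455]
wrist_force: [-1.5, -0.4, 0.9]
grip_width: 0.388
```

```bash
python3 -c "
from st import *
st()"
```

```text
t 12.9 p [467.  172.   70.7] x [ 0.01   0.003 -1.   ] y [0.99 0.16 0.01] q [ 0.23  0.36 -0.46  0.74  0.    1.64] w 0.388 F [-1.5 -0.4  0.9]
```

Call:
{"fn": "step_arm", "kwargs": {
  "delta_pos": [
    [0,0,30],
    [0,0,40],
    [0,0,40],
    [-1,-20,0],
    [-3,-40,0],
    [-3,-40,0],
    [-4,-45,0],
    [-4,-45,0],
    [-4,-45,0],
    [-3,-40,0],
    [-2,-25,0],
    [0,0,0]
  ],
  "dr": [
    [0,0,0],
    [0,0,0],
    [0,0,0],
    [0,0,0],
    [0,0,0],
    [0,0,0],
    [0,0,0],
    [0,0,0],
    [0,0,0],
    [0,0,0],
    [0,0,0],
    [0,0,0]
  ],
  "jaw": [20,20,20,20,20,20,20,20,20,20,20,20]
}}

```text
time_s: 14.1
ee_pos: [0.4416, -0.1391, 0.1856]
orientation: [0.544, 0.461, 0.535, -0.453]
wrist_force: [-0.2, 0.5, -0.0]
grip_width: 0.388
```

```bash
python3 chk.py side s9.png; python3 chk.py wrist w9.png roller_yellow_mid:.15 cup_yellow
```

```text
t 14.1 p [ 441.6 -139.1  185.6] x [ 0.016  0.    -1.   ] y [0.99 0.16 0.02] q [-0.45  0.18 -0.38  1.    0.01  0.96] w 0.388 F [-0.2  0.5 -0. ]
t 14.15 p [ 441.4 -137.7  185.5] x [ 0.015  0.001 -1.   ] y [0.99 0.17 0.02] q [-0.44  0.18 -0.38  1.    0.01  0.96] w 0.388 F [ 0.6 -0.1  0.1]
roller_yellow_mid 0.91 [312. 314.] [ 443.3 -145.9  150. ]
cup_yellow 0.89 [231. 313.] [ 443.1 -141.     0. ]
```

View pics/s9.png

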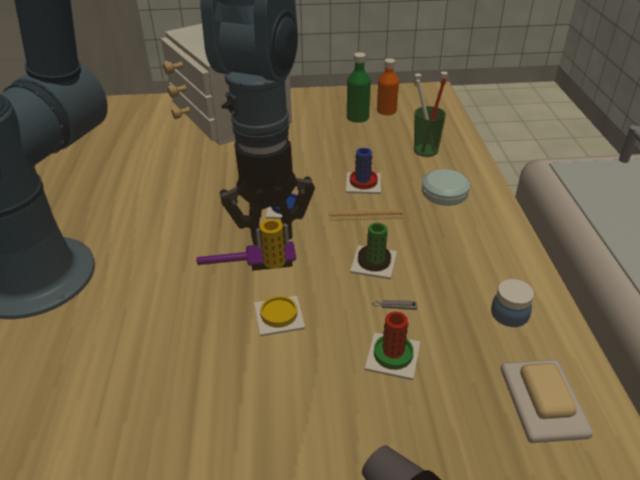

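Yellow is held upright, and green stands in the spare cup. Descending in stages.

Call:
{"fn": "step_arm", "kwargs": {
  "delta_pos": [
    [0,0,-15],
    [0,0,-25],
    [0,0,-25],
    [0,0,-15],
    [0,0,0],
    [0,0,0]
  ],
  "dr": [
    [0,0,0],
    [0,0,0],
    [0,0,0],
    [0,0,0],
    [0,0,0],
    [0,0,0]
  ],
  "jaw": [20,20,20,20,20,20]
}}

```text
time_s: 14.9
ee_pos: [0.4428, -0.127, 0.1041]
orientation: [0.548, 0.456, 0.54, -0.447]
wrist_force: [-0.2, 0.7, 0.0]
grip_width: 0.387
```

```bash
python3 chk.py wrist w10.png roller_yellow_mid:.082 cup_yellow
```

```text
t 14.9 p [ 442.8 -127.   104.1] x [ 0.017  0.004 -1.   ] y [0.98 0.18 0.02] q [-0.42  0.25 -0.52  0.79  0.01  0.96] w 0.387 F [-0.2  0.7  0. ]
roller_yellow_mid 0.79 [311. 317.] [ 444.7 -128.    82. ]
cup_yellow 0.55 [273. 310.] [ 444.3 -140.4    0. ]
```

Call:
{"fn": "step_arm", "kwargs": {
  "delta_pos": [
    [-1,-11,0],
    [0,0,-6],
    [0,0,-6],
    [0,0,0],
    [0,0,0]
  ],
  "dr": [
    [0,0,0],
    [0,0,0],
    [0,0,0],
    [0,0,0],
    [0,0,0]
  ],
  "jaw": [20,20,20,20,20]
}}

```text
time_s: 15.55
ee_pos: [0.4443, -0.1413, 0.094]
orientation: [0.55, 0.457, 0.537, -0.447]
wrist_force: [0.5, -0.0, -0.4]
grip_width: 0.386
```

```bash
python3 chk.py wrist w11.png roller_yellow_mid:.067 cup_yellow
```

```text
t 15.55 p [ 444.3 -141.3   94. ] x [ 0.023  0.    -1.   ] y [0.98 0.18 0.02] q [-0.45  0.27 -0.53  0.76  0.01  0.94] w 0.386 F [ 0.5 -0.  -0.4]
roller_yellow_mid 0.9 [313. 315.] [ 446.4 -146.    67. ]
cup_yellow 0.65 [254. 311.] [ 443.8 -138.9    0. ]
```

View pics/w11.png

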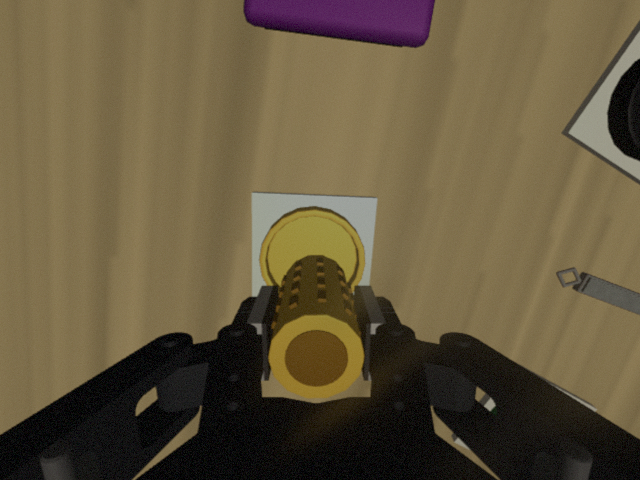

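Call:
{"fn": "step_arm", "kwargs": {
  "delta_pos": [
    [-2,5,-5],
    [0,0,-7],
    [0,0,-7],
    [0,0,-5],
    [0,0,0]
  ],
  "dr": [
    [0,0,0],
    [0,0,0],
    [0,0,0],
    [0,0,0],
    [0,0,0]
  ],
  "jaw": [20,20,20,20,20]
}}

```text
time_s: 16.2
ee_pos: [0.4433, -0.1359, 0.0703]
orientation: [0.551, 0.457, 0.537, -0.446]
wrist_force: [-2.1, 0.0, 7.7]
grip_width: 0.389
```

```bash
python3 chk.py wrist w12.png roller_yellow_mid:.048
```

```text
t 16.2 p [ 443.3 -135.9   70.3] x [ 0.026 -0.001 -1.   ] y [0.98 0.18 0.03] q [-0.44  0.29 -0.57  0.69  0.01  0.95] w 0.389 F [-2.1  0.   7.7]
roller_yellow_mid 0.63 [310. 317.] [ 445.5 -136.5   48. ]
```

View pics/w12.png

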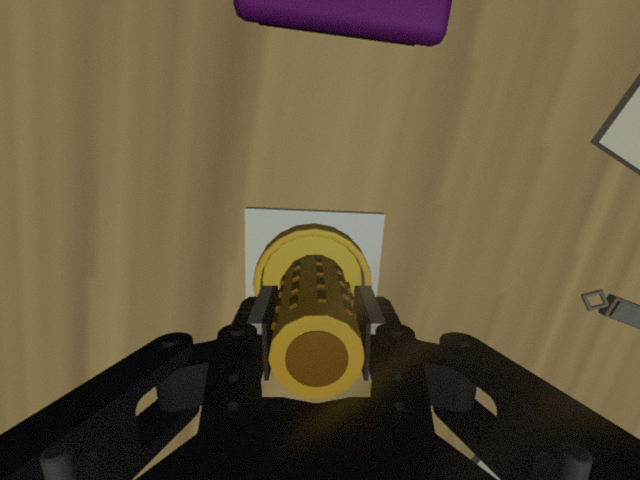

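The roller is in the cup with contact at 7.7 N and z 70.3, the same as at the grasp. Releasing.

Call:
{"fn": "step_arm", "kwargs": {
  "delta_pos": [
    [0,0,0],
    [0,0,0],
    [0,0,0],
    [0,0,0],
    [0,0,20],
    [0,0,40],
    [0,0,35],
    [0,0,0]
  ],
  "dr": [
    [0,0,0],
    [0,0,0],
    [0,0,0],
    [0,0,0],
    [0,-0.02,0],
    [0,0,0],
    [0,0,0],
    [0,0,0]
  ],
  "jaw": [60,85,85,85,85,85,85,85]
}}

```text
time_s: 17.1
ee_pos: [0.4407, -0.1347, 0.1651]
orientation: [0.554, 0.461, 0.533, -0.442]
wrist_force: [1.2, -0.5, 0.8]
grip_width: 0.993
```

```bash
python3 chk.py wrist w13.png roller_yellow_mid cup_yellow
```

```text
t 17.1 p [ 440.7 -134.7  165.1] x [ 0.041  0.002 -0.999] y [0.98 0.18 0.04] q [-0.45  0.17 -0.44  0.92  0.02  0.94] w 0.993 F [ 1.2 -0.5  0.8]
roller_yellow_mid 0.79 [254. 311.] [ 443.9 -138.8   47. ]
cup_yellow 0.8 [240. 311.] [ 445.5 -141.1    0. ]
```

View pics/w13.png

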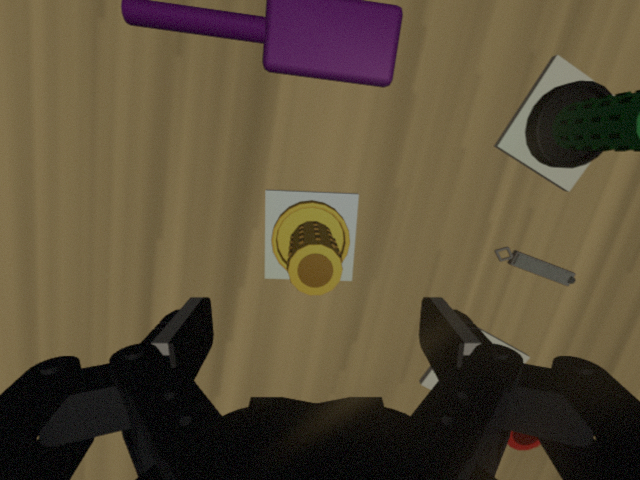

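Yellow is in its cup. Next, blue from the red cup.

Call:
{"fn": "step_arm", "kwargs": {
  "delta_pos": [
    [10,19,5],
    [20,40,5],
    [20,40,5],
    [20,40,5],
    [20,40,0],
    [20,40,0],
    [20,40,0],
    [20,40,0],
    [20,40,0],
    [15,30,0],
    [6,9,0],
    [0,0,0]
  ],
  "dr": [
    [0,0.03,0],
    [0,0,0],
    [0,0,0],
    [0,0,0],
    [0,0,0],
    [0,0,0],
    [0,0,0],
    [0,0,0],
    [0,0,0],
    [0,0,0],
    [0,0,0],
    [0,0,0]
  ],
  "jaw": [85,85,85,85,85,85,85,85,85,85,85,85]
}}

```text
time_s: 18.45
ee_pos: [0.6207, 0.2611, 0.1536]
orientation: [0.533, 0.445, 0.553, -0.461]
wrist_force: [0.4, 0.3, -0.5]
grip_width: 0.999
```

```bash
python3 chk.py side s14.png; python3 chk.py wrist w14.png roller_blue_mid cup_red
```

```text
t 18.45 p [620.7 261.1 153.6] x [-0.036  0.001 -0.999] y [ 0.98  0.18 -0.03] q [0.3  0.65 0.26 1.21 0.01 1.69] w 0.999 F [ 0.4  0.3 -0.5]
t 18.5 p [619.9 260.4 153.3] x [-0.037  0.001 -0.999] y [ 0.98  0.18 -0.04] q [0.3  0.65 0.26 1.21 0.01 1.69] w 0.999 F [-0.4 -0.6 -0.7]
roller_blue_mid 0.75 [275. 341.] [636.5 248.3  47. ]
```

View pics/w14.png

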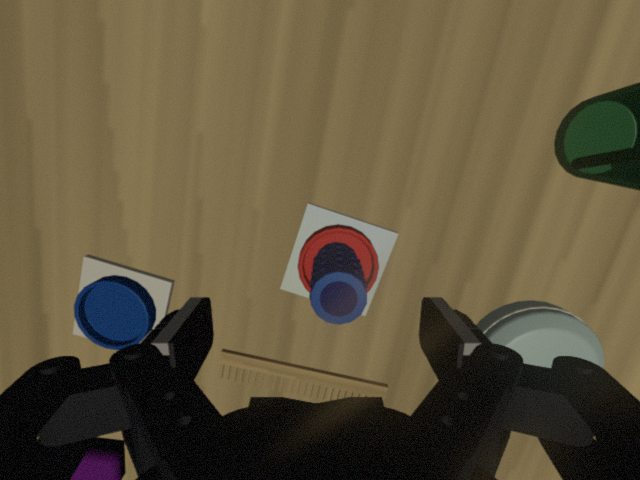

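Call:
{"fn": "step_arm", "kwargs": {
  "delta_pos": [
    [14,-14,-5],
    [0,0,-10],
    [0,0,-20],
    [0,0,-10],
    [0,0,0],
    [0,0,0]
  ],
  "dr": [
    [0,-0.035,0],
    [0,0,0],
    [0,0,0],
    [0,0,0],
    [0,0,0],
    [0,0,0]
  ],
  "jaw": [85,85,85,85,85,85]
}}

```text
time_s: 19.25
ee_pos: [0.6318, 0.24, 0.11]
orientation: [0.54, 0.456, 0.542, -0.456]
wrist_force: [0.9, -0.5, 0.3]
grip_width: 0.995
```

```bash
python3 chk.py wrist w15.png roller_blue_mid cup_red
```

```text
t 19.25 p [631.8 240.  110. ] x [-0.002  0.002 -1.   ] y [ 0.99  0.17 -0.  ] q [0.27 0.65 0.15 1.07 0.   1.67] w 0.995 F [ 0.9 -0.5  0.3]
roller_blue_mid 0.86 [266. 320.] [633.7 246.1  47. ]
```

View pics/w15.png

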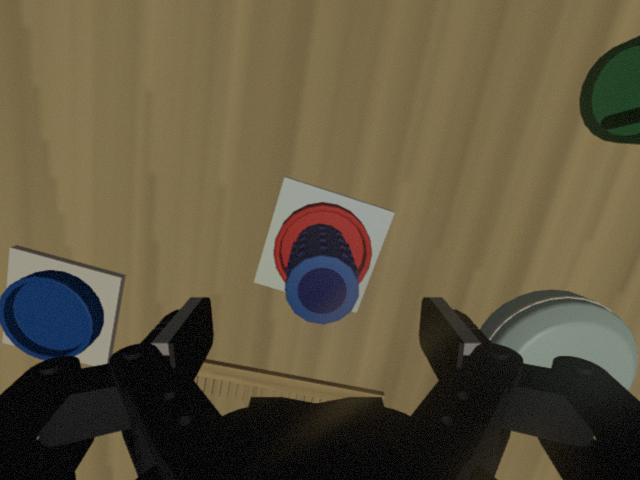

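Call:
{"fn": "step_arm", "kwargs": {
  "delta_pos": [
    [2,5,-8],
    [0,0,-12],
    [0,0,-12],
    [0,0,-5],
    [0,0,0],
    [0,0,0]
  ],
  "dr": [
    [0,0,0],
    [0,0,0],
    [0,0,0],
    [0,0,0],
    [0,0,0],
    [0,0,0]
  ],
  "jaw": [85,85,85,85,85,85]
}}

```text
time_s: 20.0
ee_pos: [0.6349, 0.2465, 0.0707]
orientation: [0.54, 0.456, 0.541, -0.455]
wrist_force: [0.1, -0.4, 0.1]
grip_width: 0.996
```

```bash
python3 chk.py wrist w16.png roller_blue_mid cup_red
```

```text
t 20.0 p [634.9 246.5  70.7] x [ 0.     0.003 -1.   ] y [0.99 0.17 0.  ] q [0.28 0.69 0.11 0.99 0.   1.68] w 0.996 F [ 0.1 -0.4  0.1]
roller_blue_mid 0.62 [306. 314.] [635.  246.7  47. ]
```

View pics/w16.png

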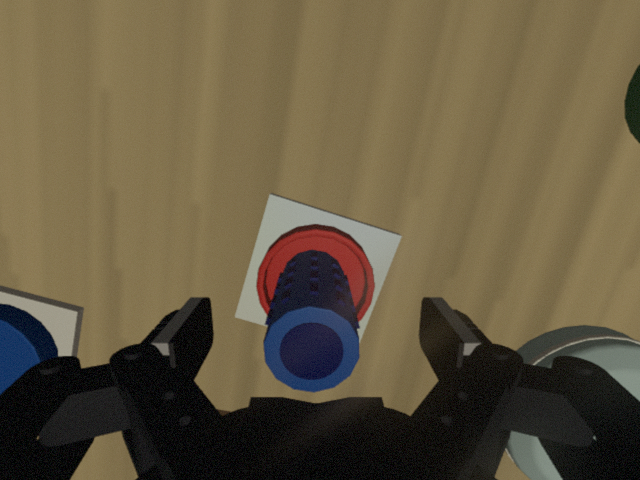

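Blue is centred between the fingers. Grip, lift and go to the blue cup (462,169).

Call:
{"fn": "step_arm", "kwargs": {
  "delta_pos": [
    [0,0,-1],
    [0,0,0],
    [0,0,0],
    [0,0,0],
    [0,0,0],
    [0,0,0],
    [0,0,0]
  ],
  "dr": [
    [0,0,0],
    [0,0,0],
    [0,0,0],
    [0,0,0],
    [0,0,0],
    [0,0,0],
    [0,0,0]
  ],
  "jaw": [20,20,20,20,20,20,20]
}}

```text
time_s: 20.85
ee_pos: [0.6366, 0.2469, 0.0722]
orientation: [0.541, 0.458, 0.541, -0.453]
wrist_force: [0.3, -0.5, 0.2]
grip_width: 0.39
```

Call:
{"fn": "step_arm", "kwargs": {
  "delta_pos": [
    [0,0,30],
    [0,0,40],
    [0,0,30],
    [-20,-9,0],
    [-35,-16,0],
    [-35,-16,0],
    [-35,-16,0],
    [-30,-13,0],
    [-15,-6,0],
    [0,0,0],
    [0,0,0]
  ],
  "dr": [
    [0,0,0],
    [0,0,0],
    [0,0,0],
    [0,0,0],
    [0,0,0],
    [0,0,0],
    [0,0,0],
    [0,0,0],
    [0,0,0],
    [0,0,0],
    [0,0,0]
  ],
  "jaw": [20,20,20,20,20,20,20,20,20,20,20]
}}

```text
time_s: 21.95
ee_pos: [0.4596, 0.1681, 0.1743]
orientation: [0.542, 0.458, 0.54, -0.453]
wrist_force: [0.8, 0.8, -0.5]
grip_width: 0.384
```

```bash
python3 chk.py wrist w17.png roller_blue_mid:.148 cup_blue
```

```text
t 21.95 p [459.6 168.1 174.3] x [ 0.006  0.004 -1.   ] y [0.99 0.17 0.01] q [ 0.22  0.24 -0.32  1.    0.    1.62] w 0.384 F [ 0.8  0.8 -0.5]
roller_blue_mid 0.74 [306. 317.] [461.2 167.3 148. ]
cup_blue 0.66 [229. 316.] [461.4 169.7   0. ]
```

View pics/w17.png

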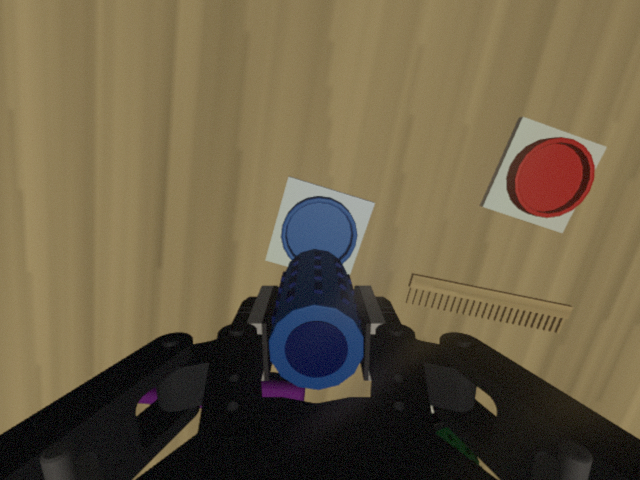

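Blue is held upright over the blue cup (318,230 px). Descend.

Call:
{"fn": "step_arm", "kwargs": {
  "delta_pos": [
    [2,1,-12],
    [0,0,-20],
    [0,0,-20],
    [0,0,-12],
    [0,0,0],
    [0,0,0]
  ],
  "dr": [
    [0,0,0],
    [0,0,0],
    [0,0,0],
    [0,0,0],
    [0,0,0],
    [0,0,0]
  ],
  "jaw": [20,20,20,20,20,20]
}}

```text
time_s: 22.7
ee_pos: [0.4677, 0.1712, 0.1043]
orientation: [0.542, 0.458, 0.54, -0.452]
wrist_force: [-0.2, -0.4, -0.3]
grip_width: 0.387
```

```bash
python3 chk.py wrist w18.png roller_blue_mid:.083 cup_blue
```

```text
t 22.7 p [467.7 171.2 104.3] x [ 0.008  0.005 -1.   ] y [0.99 0.17 0.01] q [ 0.22  0.32 -0.42  0.82  0.    1.62] w 0.387 F [-0.2 -0.4 -0.3]
roller_blue_mid 0.97 [307. 319.] [469.8 172.6  83. ]
cup_blue 0.63 [259. 304.] [462.4 167.1   0. ]
```

Call:
{"fn": "step_arm", "kwargs": {
  "delta_pos": [
    [-6,-2,0],
    [0,0,-7],
    [0,0,-7],
    [0,0,0],
    [0,0,0]
  ],
  "dr": [
    [0,0,0],
    [0,0,0],
    [0,0,0],
    [0,0,0],
    [0,0,0]
  ],
  "jaw": [20,20,20,20,20]
}}

```text
time_s: 23.35
ee_pos: [0.4629, 0.1694, 0.0919]
orientation: [0.543, 0.46, 0.539, -0.45]
wrist_force: [0.4, -0.4, -0.3]
grip_width: 0.386
```

```bash
python3 chk.py wrist w19.png roller_blue_mid:.067 cup_blue
```

```text
t 23.35 p [462.9 169.4  91.9] x [ 0.014  0.006 -1.   ] y [0.99 0.17 0.01] q [ 0.22  0.32 -0.45  0.78  0.    1.62] w 0.386 F [ 0.4 -0.4 -0.3]
roller_blue_mid 0.57 [306. 319.] [465.6 169.6  67. ]
cup_blue 0.9 [260. 311.] [462.4 169.    0. ]
```

View pics/w19.png

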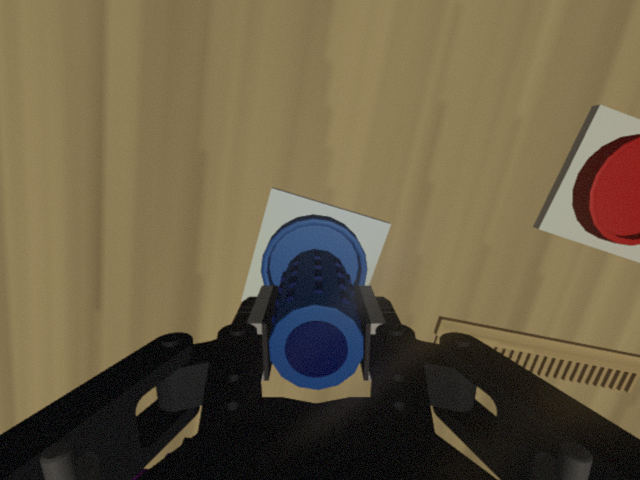

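Call:
{"fn": "step_arm", "kwargs": {
  "delta_pos": [
    [-2,0,-5],
    [0,0,-7],
    [0,0,-6],
    [0,0,-4],
    [0,0,0]
  ],
  "dr": [
    [0,0,0],
    [0,0,0],
    [0,0,0],
    [0,0,0],
    [0,0,0]
  ],
  "jaw": [20,20,20,20,20]
}}

```text
time_s: 24.0
ee_pos: [0.4628, 0.17, 0.0718]
orientation: [0.545, 0.461, 0.538, -0.449]
wrist_force: [-0.2, -0.5, -0.1]
grip_width: 0.391
```

```bash
python3 chk.py wrist w20.png roller_blue_mid:.048 cup_blue
```

```text
t 24.0 p [462.8 170.   71.8] x [ 0.019  0.007 -1.   ] y [0.99 0.17 0.02] q [ 0.22  0.34 -0.48  0.72  0.    1.62] w 0.391 F [-0.2 -0.5 -0.1]
roller_blue_mid 0.79 [304. 317.] [464.2 171.7  48. ]
```

View pics/w20.png

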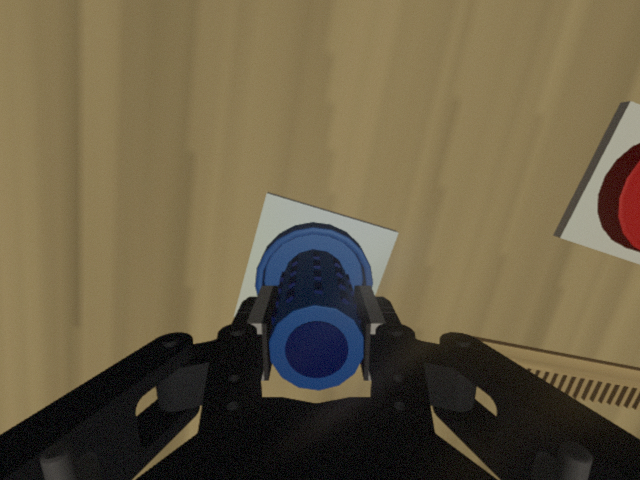

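In the cup and just above its floor. I'll lower it to contact.

Call:
{"fn": "step_arm", "kwargs": {
  "delta_pos": [
    [-1,0,-3],
    [0,0,-3]
  ],
  "dr": [
    [0,0,0],
    [0,0,0]
  ],
  "jaw": [20,20]
}}

```text
time_s: 24.35
ee_pos: [0.4631, 0.1701, 0.0714]
orientation: [0.546, 0.462, 0.537, -0.448]
wrist_force: [-13.2, -4.5, 40.8]
grip_width: 0.389
```

Call:
{"fn": "step_arm", "kwargs": {
  "delta_pos": [
    [0,0,2],
    [0,0,0],
    [0,0,0],
    [0,0,0],
    [0,0,0],
    [0,0,20],
    [0,0,40],
    [0,0,35],
    [0,0,0]
  ],
  "dr": [
    [0,0,0],
    [0,0,0],
    [0,0,0],
    [0,0,0],
    [0,0,0],
    [0,0.02,0],
    [0,0,0],
    [0,0,0],
    [0,0,0]
  ],
  "jaw": [20,60,85,85,85,85,85,85,85]
}}

```text
time_s: 25.25
ee_pos: [0.4595, 0.1692, 0.1672]
orientation: [0.538, 0.455, 0.544, -0.455]
wrist_force: [1.2, 0.2, -0.4]
grip_width: 0.993
```

```bash
python3 chk.py wrist w21.png roller_blue_mid cup_blue;python3 chk.py side s21.png roller_red_mid;python3 chk.py scene c21.png roller_red_mid
```

```text
t 25.25 p [459.5 169.2 167.2] x [-0.007  0.005 -1.   ] y [ 0.99  0.17 -0.01] q [ 0.22  0.26 -0.32  0.99  0.01  1.62] w 0.993 F [ 1.2  0.2 -0.4]
roller_blue_mid 0.9 [248. 323.] [464.7 170.8  47. ]
t 25.4 p [456.3 168.5 162.6] x [-0.015  0.004 -1.   ] y [ 0.99  0.17 -0.01] q [ 0.22  0.26 -0.33  0.99  0.01  1.62] w 0.994 F [ 0.   0.5 -0. ]
roller_red_mid 0.95 [334. 393.] [ 617.8 -234.3   47. ]
t 25.5 p [455.5 168.3 161.8] x [-0.017  0.003 -1.   ] y [ 0.99  0.17 -0.02] q [ 0.22  0.26 -0.33  0.99  0.01  1.62] w 0.997 F [0.3 0.3 0.3]
roller_red_mid 0.96 [249. 171.] [ 617.3 -235.8   47. ]
```

View pics/w21.png

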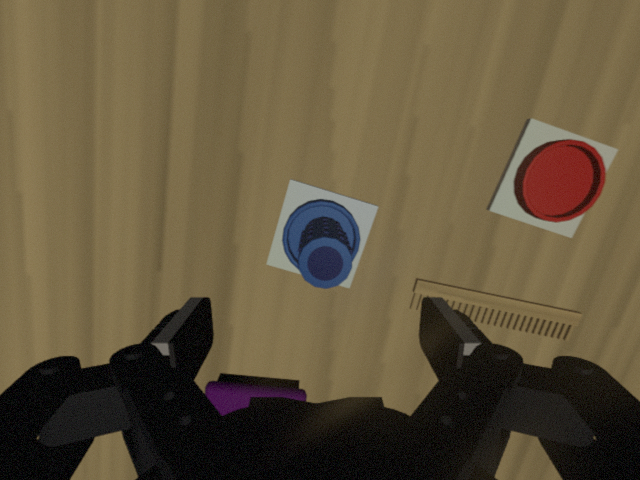

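View pics/s21.png

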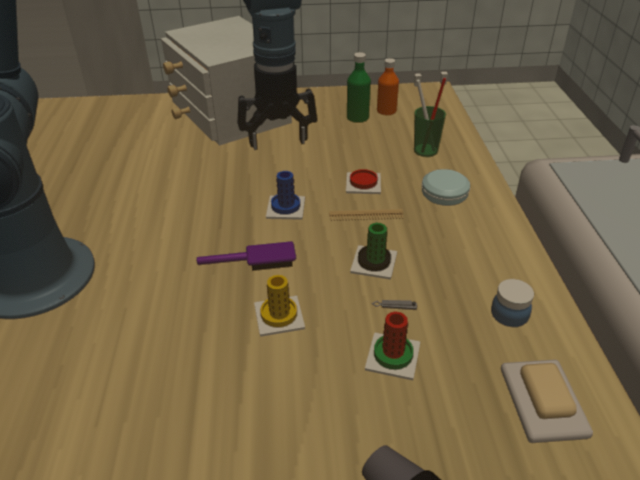

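Blue and yellow are in their own cups. Red is at (617,-235) in the green cup, so I go there.

Call:
{"fn": "step_arm", "kwargs": {
  "delta_pos": [
    [8,-20,8],
    [16,-40,8],
    [16,-40,8],
    [16,-40,5],
    [16,-40,0],
    [16,-40,0],
    [16,-40,0],
    [16,-40,0],
    [16,-40,0],
    [14,-35,0],
    [10,-25,0],
    [0,0,0]
  ],
  "dr": [
    [0,-0.01,0],
    [0,0,0],
    [0,0,0],
    [0,0,0],
    [0,0,0],
    [0,0,0],
    [0,0,0],
    [0,0,0],
    [0,0,0],
    [0,0,0],
    [0,0,0],
    [0,0,0]
  ],
  "jaw": [85,85,85,85,85,85,85,85,85,85,85,85]
}}

```text
time_s: 26.8
ee_pos: [0.6122, -0.2477, 0.1782]
orientation: [0.534, 0.45, 0.551, -0.458]
wrist_force: [-0.4, 0.7, 0.8]
grip_width: 0.994
```

```bash
python3 chk.py wrist w22.png roller_red_mid cup_green; python3 chk.py wrist w22b.png roller_red_mid cup_green
```

```text
t 26.8 p [ 612.2 -247.7  178.2] x [-0.025  0.007 -1.   ] y [ 0.98  0.18 -0.02] q [-0.48  0.61  0.25  1.24 -0.01  0.92] w 0.994 F [-0.4  0.7  0.8]
roller_red_mid 0.96 [230. 332.] [ 619.9 -234.6   47. ]
t 26.95 p [ 611.2 -243.4  179. ] x [-0.027  0.009 -1.   ] y [ 0.98  0.18 -0.02] q [-0.47  0.6   0.24  1.24 -0.    0.92] w 0.994 F [ 0.6  0.  -0.7]
roller_red_mid 0.74 [236. 332.] [ 619.6 -234.7   47. ]
```

View pics/w22b.png

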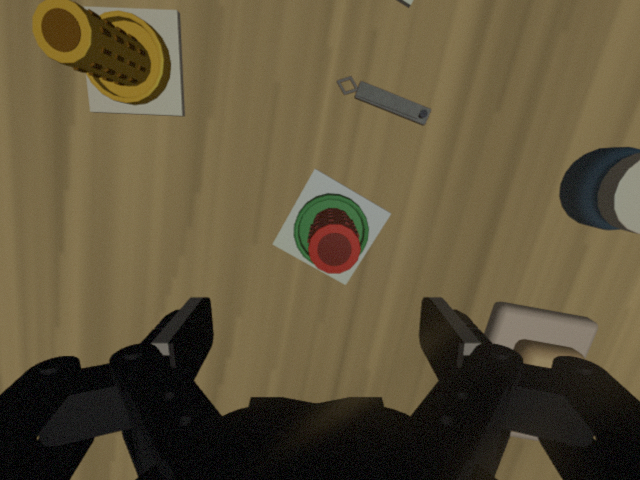

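Call:
{"fn": "step_arm", "kwargs": {
  "delta_pos": [
    [7,7,-12],
    [0,0,-22],
    [0,0,-25],
    [0,0,-12],
    [0,0,0],
    [0,0,0]
  ],
  "dr": [
    [-0.009,-0.027,0],
    [0,0,0],
    [0,0,0],
    [0,0,0],
    [0,0,0],
    [0,0,0]
  ],
  "jaw": [85,85,85,85,85,85]
}}

```text
time_s: 27.7
ee_pos: [0.6192, -0.2292, 0.1112]
orientation: [0.548, 0.451, 0.543, -0.449]
wrist_force: [0.2, -0.4, 0.2]
grip_width: 0.997
```

```bash
python3 chk.py wrist w23.png roller_red_mid cup_green
```

```text
t 27.7 p [ 619.2 -229.2  111.2] x [ 0.007 -0.002 -1.   ] y [0.98 0.19 0.01] q [-0.45  0.61  0.08  1.03  0.    0.93] w 0.997 F [ 0.2 -0.4  0.2]
roller_red_mid 0.62 [286. 314.] [ 620.6 -235.8   47. ]
```

View pics/w23.png

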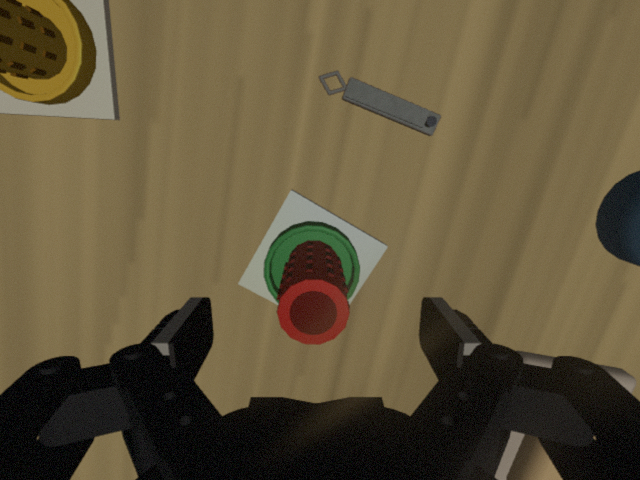

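Run:
```python
from h import *
im=robot.get_image('scene')
for p in [(312,45),(327,109),(350,155),(330,62)]: print(p,np.round(ray(im,p,.02),3))
```

```text
(312, 45) [ 0.78  -0.393  0.02 ]
(327, 109) [ 0.773 -0.276  0.02 ]
(350, 155) [ 0.787 -0.186  0.02 ]
(330, 62) [ 0.8   -0.347  0.02 ]
```

Call:
{"fn": "step_arm", "kwargs": {
  "delta_pos": [
    [0,-6,-6],
    [0,0,0]
  ],
  "dr": [
    [0,0,0],
    [0,0,0]
  ],
  "jaw": [85,85]
}}

```text
time_s: 28.1
ee_pos: [0.6208, -0.2373, 0.1069]
orientation: [0.549, 0.452, 0.541, -0.449]
wrist_force: [-0.3, 0.8, 0.0]
grip_width: 0.995
```

The soap dish is about 100 mm clear. Descending.

Call:
{"fn": "step_arm", "kwargs": {
  "delta_pos": [
    [0,0,-8],
    [0,0,-12],
    [0,0,-10],
    [0,0,-4],
    [0,0,0],
    [0,0,0]
  ],
  "dr": [
    [0,0,0],
    [0,0,0],
    [0,0,0],
    [0,0,0],
    [0,0,0],
    [0,0,0]
  ],
  "jaw": [85,85,85,85,85,85]
}}

```text
time_s: 28.7
ee_pos: [0.6198, -0.2374, 0.0685]
orientation: [0.548, 0.452, 0.541, -0.45]
wrist_force: [-0.9, 0.2, -0.4]
grip_width: 0.997
```

```bash
python3 chk.py wrist w24.png roller_red_mid cup_green
```

```text
t 28.7 p [ 619.8 -237.4   68.5] x [ 0.009 -0.004 -1.   ] y [0.98 0.19 0.01] q [-0.46  0.65  0.03  0.94  0.    0.92] w 0.997 F [-0.9  0.2 -0.4]
roller_red_mid 0.86 [305. 313.] [ 619.3 -235.7   47. ]
```

View pics/w24.png

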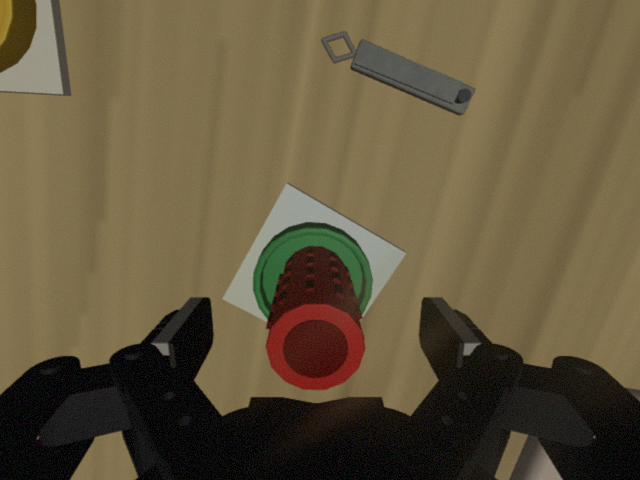

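Red is centred. Grip and lift.

Call:
{"fn": "step_arm", "kwargs": {
  "delta_pos": [
    [0,1,0],
    [0,0,0],
    [0,0,0],
    [0,0,0],
    [0,0,0],
    [0,0,0],
    [0,0,0]
  ],
  "dr": [
    [0,0,0],
    [0,0,0],
    [0,0,0],
    [0,0,0],
    [0,0,0],
    [0,0,0],
    [0,0,0]
  ],
  "jaw": [20,20,20,20,20,20,20]
}}

```text
time_s: 29.55
ee_pos: [0.6214, -0.237, 0.0711]
orientation: [0.55, 0.452, 0.54, -0.449]
wrist_force: [0.4, 0.3, -0.7]
grip_width: 0.387
```

Call:
{"fn": "step_arm", "kwargs": {
  "delta_pos": [
    [0,0,30],
    [0,0,40],
    [0,0,45],
    [0,0,10],
    [0,0,0]
  ],
  "dr": [
    [0,0,0],
    [0,0,0],
    [0,0,0],
    [0,0,0],
    [0,0,0]
  ],
  "jaw": [20,20,20,20,20]
}}

```text
time_s: 30.05
ee_pos: [0.6183, -0.2355, 0.197]
orientation: [0.547, 0.452, 0.542, -0.45]
wrist_force: [0.3, 0.1, -1.2]
grip_width: 0.388
```

Call:
{"fn": "step_arm", "kwargs": {
  "delta_pos": [
    [0,25,3],
    [0,40,3],
    [0,40,3],
    [0,40,3],
    [1,40,3]
  ],
  "dr": [
    [0,0,0],
    [0,0,0],
    [0,0,0],
    [0,0,0],
    [0,0,0]
  ],
  "jaw": [20,20,20,20,20]
}}

```text
time_s: 30.55
ee_pos: [0.6162, -0.0507, 0.2039]
orientation: [0.543, 0.453, 0.542, -0.455]
wrist_force: [0.3, -0.0, -0.4]
grip_width: 0.385
```

Call:
{"fn": "step_arm", "kwargs": {
  "delta_pos": [
    [2,40,0],
    [2,42,0],
    [2,42,0],
    [2,42,0],
    [3,42,0],
    [3,42,0],
    [3,30,0],
    [1,14,0],
    [0,0,0],
    [0,0,0]
  ],
  "dr": [
    [0,0,0],
    [0,0,0],
    [0,0,0],
    [0,0,0],
    [0,0,0],
    [0,0,0],
    [0,0,0],
    [0,0,0],
    [0,0,0],
    [0,0,0]
  ],
  "jaw": [20,20,20,20,20,20,20,20,20,20]
}}

```text
time_s: 31.55
ee_pos: [0.6246, 0.2586, 0.1843]
orientation: [0.538, 0.445, 0.549, -0.46]
wrist_force: [0.5, -0.9, -0.9]
grip_width: 0.386
```

```bash
python3 chk.py wrist w25.png roller_red_mid:.160 cup_red
```

```text
t 31.55 p [624.6 258.6 184.3] x [-0.026 -0.006 -1.   ] y [ 0.98  0.18 -0.03] q [0.3  0.64 0.32 1.28 0.   1.69] w 0.386 F [ 0.5 -0.9 -0.9]
roller_red_mid 0.74 [305. 316.] [624.7 258.8 160. ]
cup_red 0.71 [245. 330.] [636.  244.3   0. ]
cup_red 0.35 [301. 318.] [635.  188.9   0. ]
```

View pics/w25.png

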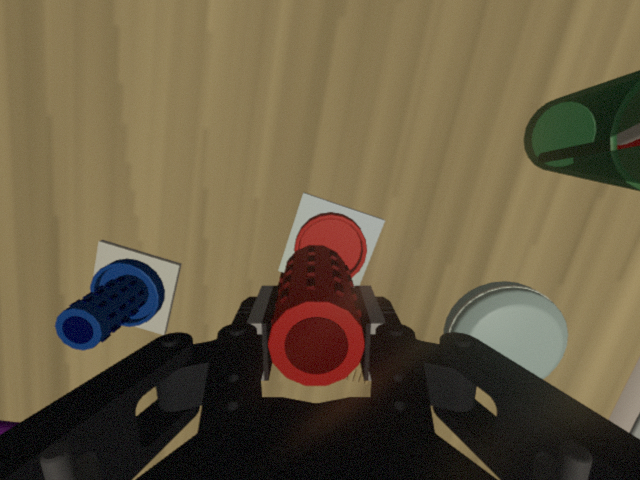

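Red is over the red cup (331,243 px), offset by (+10,-14) with a slight tilt. I'll correct both and descend.

Call:
{"fn": "step_arm", "kwargs": {
  "delta_pos": [
    [10,-14,-5],
    [0,0,-20],
    [0,0,-25],
    [0,0,-20],
    [0,0,0],
    [0,0,0]
  ],
  "dr": [
    [0.005,-0.03,0],
    [0,0,0],
    [0,0,0],
    [0,0,0],
    [0,0,0],
    [0,0,0]
  ],
  "jaw": [20,20,20,20,20,20]
}}

```text
time_s: 32.3
ee_pos: [0.6384, 0.234, 0.1176]
orientation: [0.544, 0.459, 0.537, -0.453]
wrist_force: [-0.1, 0.2, -0.5]
grip_width: 0.39
```

```bash
python3 chk.py wrist w26.png roller_red_mid:.087 cup_red
```

```text
t 32.3 p [638.4 234.  117.6] x [ 0.013 -0.    -1.   ] y [0.99 0.17 0.01] q [ 0.26  0.64  0.16  1.07 -0.    1.66] w 0.39 F [-0.1  0.2 -0.5]
roller_red_mid 0.69 [302. 316.] [639.9 233.2  87. ]
cup_red 0.76 [232. 312.] [636.4 245.    0. ]
```

View pics/w26.png

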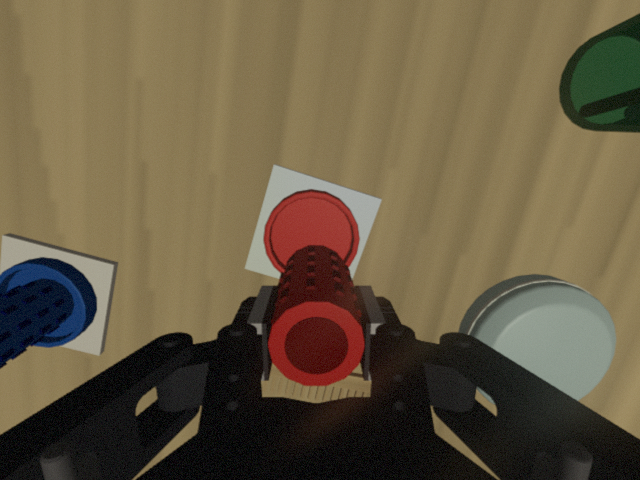

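Call:
{"fn": "step_arm", "kwargs": {
  "delta_pos": [
    [-4,10,-4],
    [0,0,-8],
    [0,0,-8],
    [0,0,-4],
    [0,0,0],
    [0,0,0]
  ],
  "dr": [
    [0,0,0],
    [0,0,0],
    [0,0,0],
    [0,0,0],
    [0,0,0],
    [0,0,0]
  ],
  "jaw": [20,20,20,20,20,20]
}}

```text
time_s: 33.05
ee_pos: [0.6356, 0.2471, 0.0945]
orientation: [0.546, 0.46, 0.536, -0.451]
wrist_force: [0.5, -0.1, -0.0]
grip_width: 0.39
```

```bash
python3 chk.py wrist w27.png roller_red_mid:.07 cup_red
```

```text
t 33.05 p [635.6 247.1  94.5] x [ 0.018  0.001 -1.   ] y [0.99 0.17 0.02] q [ 0.28  0.66  0.12  1.01 -0.    1.68] w 0.39 F [ 0.5 -0.1 -0. ]
roller_red_mid 0.57 [304. 316.] [636.6 248.3  70. ]
```

View pics/w27.png

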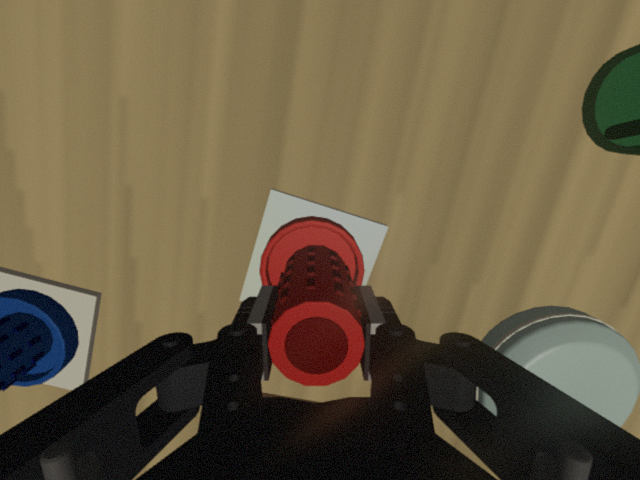

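Call:
{"fn": "step_arm", "kwargs": {
  "delta_pos": [
    [-2,-3,-5],
    [0,0,-8],
    [0,0,-6],
    [0,0,-4],
    [0,0,0]
  ],
  "dr": [
    [0,0,0],
    [0,0,0],
    [0,0,0],
    [0,0,0],
    [0,0,0]
  ],
  "jaw": [20,20,20,20,20]
}}

```text
time_s: 33.7
ee_pos: [0.6346, 0.2437, 0.071]
orientation: [0.546, 0.461, 0.536, -0.45]
wrist_force: [-0.3, -0.3, 4.1]
grip_width: 0.39
```

```bash
python3 chk.py wrist w28.png roller_red_mid:.048 cup_red
```

```text
t 33.7 p [634.6 243.7  71. ] x [ 0.021  0.002 -1.   ] y [0.99 0.17 0.02] q [ 0.27  0.67  0.08  0.96 -0.    1.67] w 0.39 F [-0.3 -0.3  4.1]
roller_red_mid 0.93 [303. 314.] [635.  245.7  48. ]
cup_red 0.26 [300. 316.] [640.1 225.7   0. ]
```

View pics/w28.png

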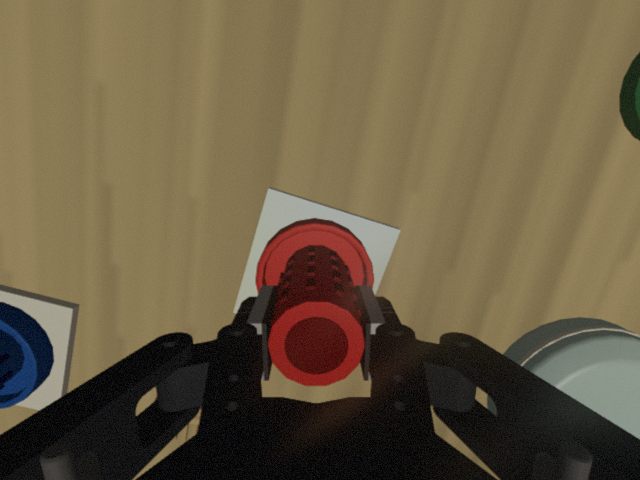

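Contact (4 N) and well centred. Release and rise.

Call:
{"fn": "step_arm", "kwargs": {
  "delta_pos": [
    [0,0,0],
    [0,0,0],
    [0,0,0],
    [0,0,0],
    [0,0,20],
    [0,0,40],
    [0,0,40],
    [0,0,10],
    [0,0,0]
  ],
  "dr": [
    [0,0,0],
    [0,0,0],
    [0,0,0],
    [0,0,0],
    [0,0.02,0],
    [0,0,0],
    [0,0,0],
    [0,0,0],
    [0,0,0]
  ],
  "jaw": [60,85,85,85,85,85,85,85,85]
}}

```text
time_s: 34.75
ee_pos: [0.6319, 0.243, 0.1823]
orientation: [0.539, 0.454, 0.542, -0.457]
wrist_force: [-0.0, 0.5, -0.0]
grip_width: 0.995
```

```bash
python3 chk.py wrist w29.png roller_red_mid cup_red;python3 chk.py side s29.png roller_green_mid;python3 chk.py scene c29.png roller_green_mid
```

```text
t 34.75 p [631.9 243.  182.3] x [-0.005  0.001 -1.   ] y [ 0.99  0.17 -0.01] q [0.27 0.62 0.28 1.24 0.   1.67] w 0.995 F [-0.   0.5 -0. ]
roller_red_mid 0.74 [238. 320.] [634.8 246.3  47. ]
t 34.9 p [630.4 242.6 179.3] x [-0.01  -0.001 -1.   ] y [ 0.99  0.17 -0.01] q [0.27 0.62 0.28 1.24 0.   1.67] w 0.997 F [ 0.   0.9 -0.8]
roller_green_mid 0.73 [244. 379.] [628.8 -20.5  47. ]
t 35.0 p [629.7 242.3 178.4] x [-0.012 -0.001 -1.   ] y [ 0.99  0.17 -0.01] q [0.27 0.62 0.28 1.24 0.   1.67] w 0.994 F [ 0.8 -0.1  0.4]
roller_green_mid 0.96 [280. 290.] [617.8 -18.1  47. ]
```

View pics/w29.png

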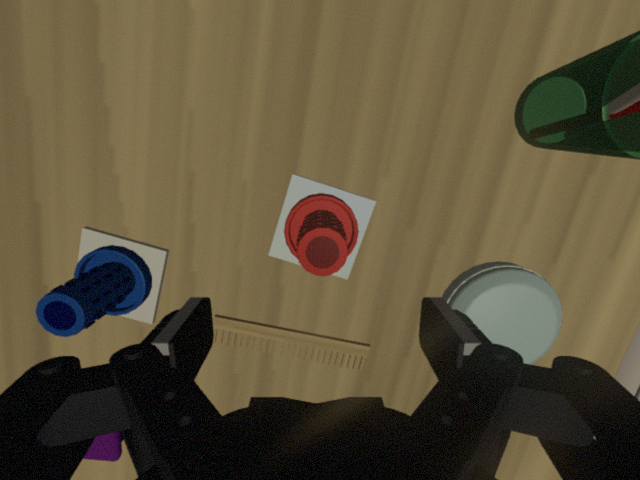

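Red is in. Now back to green in the spare cup, about (622,-18).

Call:
{"fn": "step_arm", "kwargs": {
  "delta_pos": [
    [0,-20,4],
    [0,-40,4],
    [0,-40,4],
    [-1,-40,4],
    [-2,-40,0],
    [-3,-40,0],
    [-3,-30,0],
    [0,-10,0],
    [0,0,0],
    [0,0,0]
  ],
  "dr": [
    [0,-0.01,0],
    [0,0,0],
    [0,0,0],
    [0,0,0],
    [0,0,0],
    [0,0,0],
    [0,0,0],
    [0,0,0],
    [0,0,0],
    [0,0,0]
  ],
  "jaw": [85,85,85,85,85,85,85,85,85,85]
}}

```text
time_s: 36.1
ee_pos: [0.6148, -0.0247, 0.1857]
orientation: [0.538, 0.451, 0.546, -0.458]
wrist_force: [0.4, -0.3, -0.9]
grip_width: 0.997
```

```bash
python3 chk.py wrist w30.png roller_green_mid cup_spare
```

```text
t 36.1 p [614.8 -24.7 185.7] x [-0.015 -0.    -1.   ] y [ 0.98  0.17 -0.01] q [-0.14  0.5   0.08  1.17 -0.    1.25] w 0.997 F [ 0.4 -0.3 -0.9]
roller_green_mid 0.56 [232. 333.] [625.2 -15.5  47. ]
roller_green_mid 0.3 [221. 324.] [617.   -8.2  47. ]
```

View pics/w30.png

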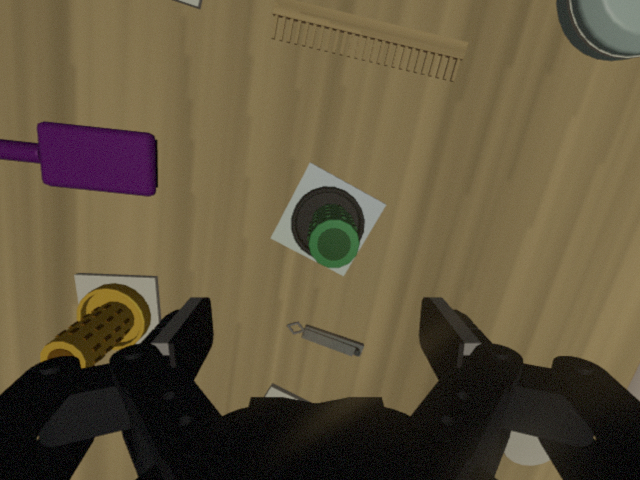

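Call:
{"fn": "step_arm", "kwargs": {
  "delta_pos": [
    [9,7,-12],
    [0,0,-25],
    [0,0,-25],
    [0,0,-15],
    [0,0,0],
    [0,0,0]
  ],
  "dr": [
    [0,-0.015,0],
    [0,0,0],
    [0,0,0],
    [0,0,0],
    [0,0,0],
    [0,0,0]
  ],
  "jaw": [85,85,85,85,85,85]
}}

```text
time_s: 36.85
ee_pos: [0.6263, -0.0085, 0.1083]
orientation: [0.546, 0.452, 0.543, -0.45]
wrist_force: [-0.4, 0.9, 1.4]
grip_width: 0.994
```

```bash
python3 chk.py wrist w31.png roller_green_mid cup_spare
```

```text
t 36.85 p [626.3  -8.5 108.3] x [ 0.006  0.    -1.   ] y [0.98 0.19 0.01] q [-0.12  0.55 -0.03  0.98  0.    1.27] w 0.994 F [-0.4  0.9  1.4]
roller_green_mid 0.56 [287. 308.] [624.4 -15.   47. ]
```

View pics/w31.png

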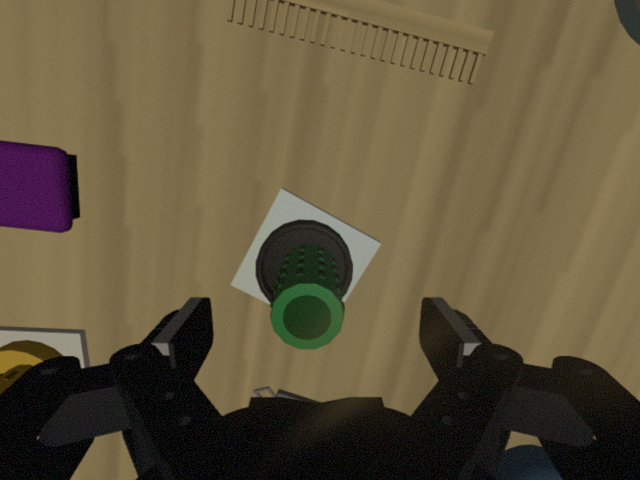

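Call:
{"fn": "step_arm", "kwargs": {
  "delta_pos": [
    [-2,-7,-5],
    [0,0,-12],
    [0,0,-12],
    [0,0,-5],
    [0,0,0],
    [0,0,0]
  ],
  "dr": [
    [0,0,0],
    [0,0,0],
    [0,0,0],
    [0,0,0],
    [0,0,0],
    [0,0,0]
  ],
  "jaw": [85,85,85,85,85,85]
}}

```text
time_s: 37.6
ee_pos: [0.6257, -0.0175, 0.0738]
orientation: [0.547, 0.454, 0.541, -0.449]
wrist_force: [-0.7, -0.3, -0.3]
grip_width: 0.992
```

```bash
python3 chk.py wrist w32.png roller_green_mid cup_spare
```

```text
t 37.6 p [625.7 -17.5  73.8] x [ 0.01  -0.001 -1.   ] y [0.98 0.18 0.01] q [-0.13  0.58 -0.09  0.9   0.    1.26] w 0.992 F [-0.7 -0.3 -0.3]
roller_green_mid 0.81 [296. 312.] [624.4 -13.8  47. ]
```

View pics/w32.png

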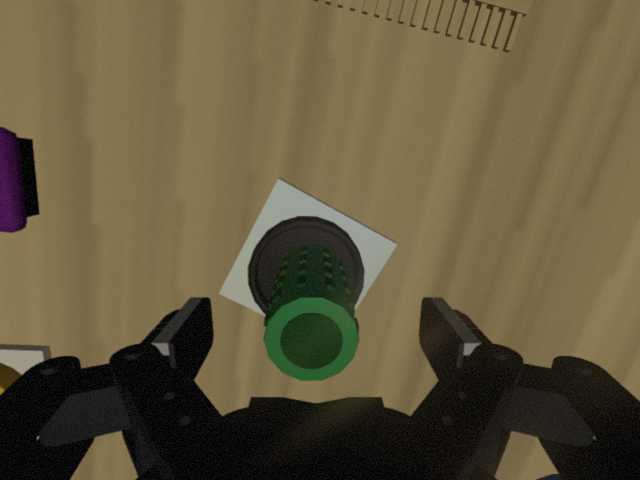

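Green is nearly centred; +3 mm in y, then grip.

Call:
{"fn": "step_arm", "kwargs": {
  "delta_pos": [
    [-1,3,-3],
    [0,0,-1],
    [0,0,0],
    [0,0,0],
    [0,0,0],
    [0,0,0],
    [0,0,0],
    [0,0,0]
  ],
  "dr": [
    [0,0,0],
    [0,0,0],
    [0,0,0],
    [0,0,0],
    [0,0,0],
    [0,0,0],
    [0,0,0],
    [0,0,0]
  ],
  "jaw": [85,85,20,20,20,20,20,20]
}}

```text
time_s: 38.55
ee_pos: [0.6262, -0.0141, 0.0717]
orientation: [0.549, 0.454, 0.54, -0.448]
wrist_force: [-0.7, 0.9, -0.5]
grip_width: 0.389
```

Call:
{"fn": "step_arm", "kwargs": {
  "delta_pos": [
    [0,0,30],
    [0,0,40],
    [0,0,40],
    [0,-20,0],
    [-1,-40,0],
    [-1,-40,0],
    [-1,-40,0],
    [-1,-40,0],
    [-1,-30,0],
    [-1,-12,0],
    [0,0,0],
    [0,0,0]
  ],
  "dr": [
    [0,0,0],
    [0,0,0],
    [0,0,0],
    [0,0,0],
    [0,0,0],
    [0,0,0],
    [0,0,0],
    [0,0,0],
    [0,0,0],
    [0,0,0],
    [0,0,0],
    [0,0,0]
  ],
  "jaw": [20,20,20,20,20,20,20,20,20,20,20,20]
}}

```text
time_s: 39.75
ee_pos: [0.6175, -0.2419, 0.1848]
orientation: [0.549, 0.453, 0.542, -0.447]
wrist_force: [0.3, -0.1, -1.4]
grip_width: 0.382
```

```bash
python3 chk.py wrist w33.png roller_green_mid:.15 cup_green
```

```text
t 39.75 p [ 617.5 -241.9  184.8] x [ 0.013  0.    -1.   ] y [0.98 0.19 0.01] q [-0.47  0.58  0.21  1.19  0.01  0.91] w 0.382 F [ 0.3 -0.1 -1.4]
roller_green_mid 0.81 [308. 315.] [ 619.4 -247.5  150. ]
cup_green 0.88 [222. 320.] [ 623.2 -235.8    0. ]
```

View pics/w33.png

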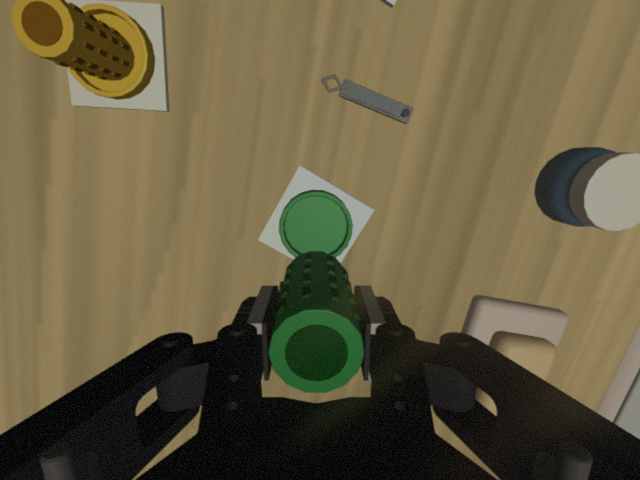

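Green is over the green cup (316,226 px). Descend.

Call:
{"fn": "step_arm", "kwargs": {
  "delta_pos": [
    [1,2,-12],
    [0,0,-25],
    [0,0,-25],
    [0,0,-15],
    [0,0,0],
    [0,0,0]
  ],
  "dr": [
    [0,0,0],
    [0,0,0],
    [0,0,0],
    [0,0,0],
    [0,0,0],
    [0,0,0]
  ],
  "jaw": [20,20,20,20,20,20]
}}

```text
time_s: 40.5
ee_pos: [0.6195, -0.2309, 0.1034]
orientation: [0.551, 0.451, 0.544, -0.444]
wrist_force: [0.6, 0.7, 0.3]
grip_width: 0.387
```

```bash
python3 chk.py wrist w34.png roller_green_mid:.085 cup_green
```

```text
t 40.5 p [ 619.5 -230.9  103.4] x [ 0.013  0.002 -1.   ] y [0.98 0.2  0.01] q [-0.46  0.62  0.07  1.01  0.01  0.91] w 0.387 F [0.6 0.7 0.3]
roller_green_mid 0.63 [308. 317.] [ 620.7 -229.    85. ]
cup_green 0.86 [263. 313.] [ 621.  -237.1    0. ]
```

View pics/w34.png

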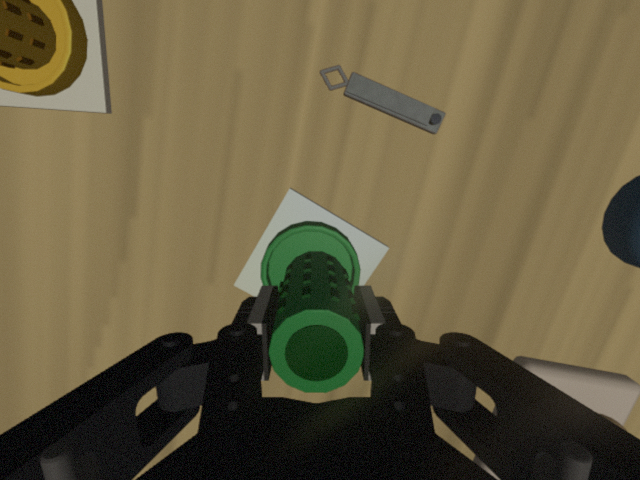

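Call:
{"fn": "step_arm", "kwargs": {
  "delta_pos": [
    [-1,-7,0],
    [0,0,-6],
    [0,0,-6],
    [0,0,0],
    [0,0,0]
  ],
  "dr": [
    [0,0,0],
    [0,0,0],
    [0,0,0],
    [0,0,0],
    [0,0,0]
  ],
  "jaw": [20,20,20,20,20]
}}

```text
time_s: 41.15
ee_pos: [0.621, -0.241, 0.0946]
orientation: [0.554, 0.452, 0.541, -0.444]
wrist_force: [0.4, -0.3, -0.4]
grip_width: 0.387
```

```bash
python3 chk.py wrist w35.png roller_green_mid:.069 cup_green
```

```text
t 41.15 p [ 621.  -241.    94.6] x [ 0.021 -0.002 -1.   ] y [0.98 0.2  0.02] q [-0.47  0.63  0.06  0.98  0.01  0.9 ] w 0.387 F [ 0.4 -0.3 -0.4]
roller_green_mid 0.75 [306. 311.] [ 620.4 -241.6   69. ]
```

View pics/w35.png

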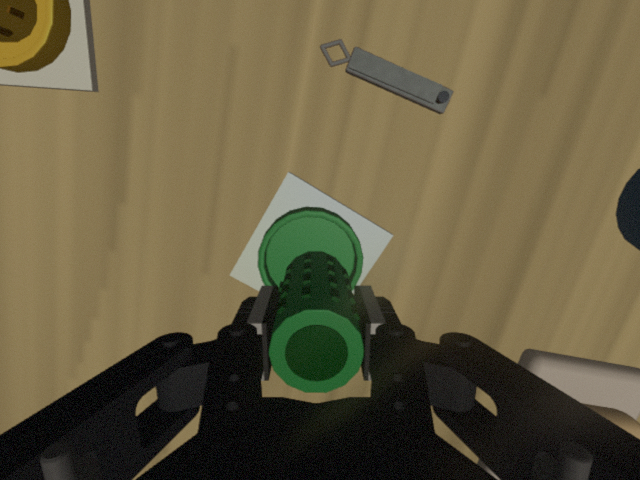

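Call:
{"fn": "step_arm", "kwargs": {
  "delta_pos": [
    [-2,3,-5],
    [0,0,-8],
    [0,0,-6],
    [0,0,-4],
    [0,0,0]
  ],
  "dr": [
    [0,0,0],
    [0,0,0],
    [0,0,0],
    [0,0,0],
    [0,0,0]
  ],
  "jaw": [20,20,20,20,20]
}}

```text
time_s: 41.8
ee_pos: [0.6195, -0.2377, 0.0716]
orientation: [0.555, 0.451, 0.541, -0.443]
wrist_force: [-1.5, -0.3, 4.3]
grip_width: 0.389
```

```bash
python3 chk.py wrist w36.png roller_green_mid:.048 cup_green
```

```text
t 41.8 p [ 619.5 -237.7   71.6] x [ 0.023 -0.004 -1.   ] y [0.98 0.2  0.02] q [-0.46  0.64  0.02  0.93  0.01  0.91] w 0.389 F [-1.5 -0.3  4.3]
roller_green_mid 0.89 [310. 312.] [ 619.5 -239.3   48. ]
```

View pics/w36.png

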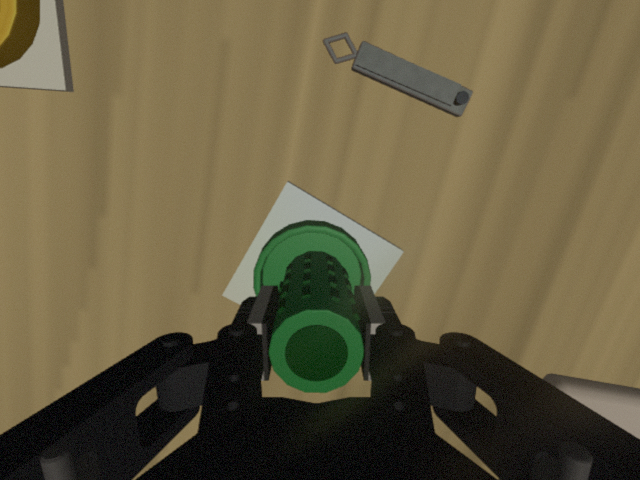

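Contact (4 N) and centred. Release and withdraw.

Call:
{"fn": "step_arm", "kwargs": {
  "delta_pos": [
    [0,0,0],
    [0,0,0],
    [0,0,0],
    [0,0,0],
    [0,0,20],
    [0,0,40],
    [0,0,45],
    [0,0,30],
    [0,0,0],
    [0,0,0]
  ],
  "dr": [
    [0,0,0],
    [0,0,0],
    [0,0,0],
    [0,0,0],
    [0,0.02,0],
    [0,0,0],
    [0,0,0],
    [0,0,0],
    [0,0,0],
    [0,0,0]
  ],
  "jaw": [60,85,85,85,85,85,85,85,85,85]
}}

```text
time_s: 42.95
ee_pos: [0.6164, -0.2361, 0.2065]
orientation: [0.546, 0.446, 0.549, -0.448]
wrist_force: [-1.1, -0.0, -1.6]
grip_width: 0.997
```

```bash
python3 chk.py wrist w37.png roller_green_mid; for c in scene side; do python3 chk.py $c ${c}37.png roller_{red,yellow,green,blue}_mid hairbrush:0; done; python3 foot.py
```

```text
t 42.95 p [ 616.4 -236.1  206.5] x [-0.005  0.    -1.   ] y [ 0.98  0.2  -0.  ] q [-0.46  0.58  0.27  1.27 -0.    0.91] w 0.997 F [-1.1 -0.  -1.6]
roller_green_mid 0.79 [239. 319.] [ 619.8 -239.4   47. ]
t 43.05 p [ 616.  -236.   205.6] x [-0.006  0.001 -1.   ] y [ 0.98  0.2  -0.01] q [-0.46  0.58  0.27  1.27 -0.    0.91] w 0.995 F [ 0.1  0.2 -0.2]
roller_red_mid 0.86 [331. 450.] [632.1 247.4  47. ]
roller_red_mid 0.39 [251. 164.] [ 625.5 -243.9   47. ]
roller_yellow_mid 0.85 [187. 257.] [ 441.7 -143.9   47. ]
roller_green_mid 0.64 [249. 168.] [ 619.  -241.3   47. ]
roller_blue_mid 0.85 [234. 421.] [459.6 170.9  47. ]
hairbrush 0.88 [199. 336.] [387.9  -3.4   0. ]
t 43.35 p [ 615.5 -235.7  205.2] x [-0.007  0.001 -1.   ] y [ 0.98  0.2  -0.01] q [-0.46  0.58  0.27  1.27 -0.    0.91] w 0.997 F [ 0.2 -1.  -0.2]
roller_red_mid 0.7 [187. 284.] [462.  174.1  47. ]
roller_red_mid 0.65 [165. 365.] [637.5 244.2  47. ]
roller_yellow_mid 0.96 [297. 278.] [ 444.2 -141.2   47. ]
roller_green_mid 0.77 [339. 398.] [ 623.1 -244.9   47. ]
roller_blue_mid 0.94 [192. 282.] [459.3 156.8  47. ]
roller_blue_mid 0.24 [204. 286.] [465.5 114.   47. ]
hairbrush 0.81 [263. 247.] [3.877e+02 1.000e-01 0.000e+00]
scene red 684 [633.2 244.7] [73.9 74. ] 81.9
scene yellow 320 [ 440.2 -138.8] [73.  73.8] 7.9
scene green 435 [ 615.9 -239.7] [73.8 73.8] 70.2
scene blue 473 [460.7 169.1] [74.  73.9] 82.9
scene spare 541 [618.5 -17.3] [74.1 73.9] 71.6
side red 135 [631.5 245.1] [72.8 64.9] 81.4
side yellow 481 [ 443.5 -137.4] [74.5 74. ] 8.1
side green 624 [ 619.2 -238.2] [74.  74.2] 70.3
side blue 253 [463.5 169.2] [70.5 75.8] 84.9
side spare 311 [621.2 -16.6] [73.5 74.2] 71.9
```

View pics/scene37.png

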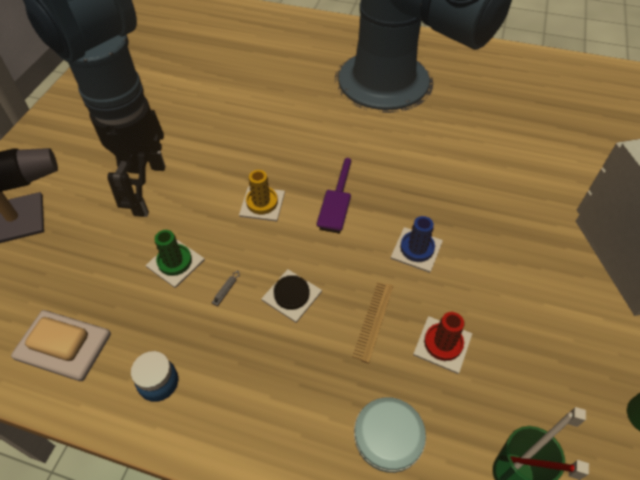

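View pics/side37.png

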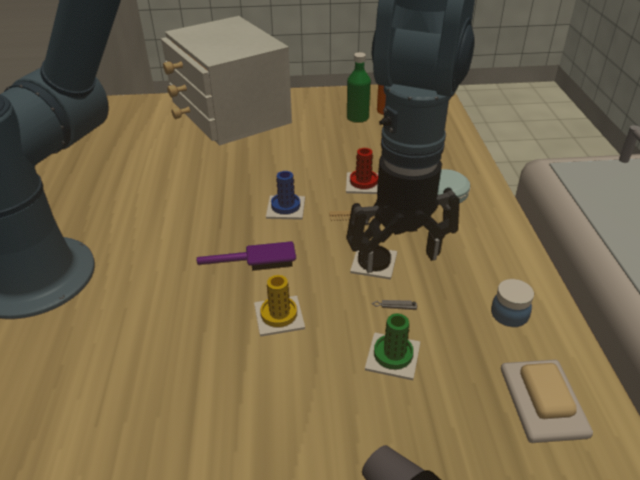

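View pics/w37.png

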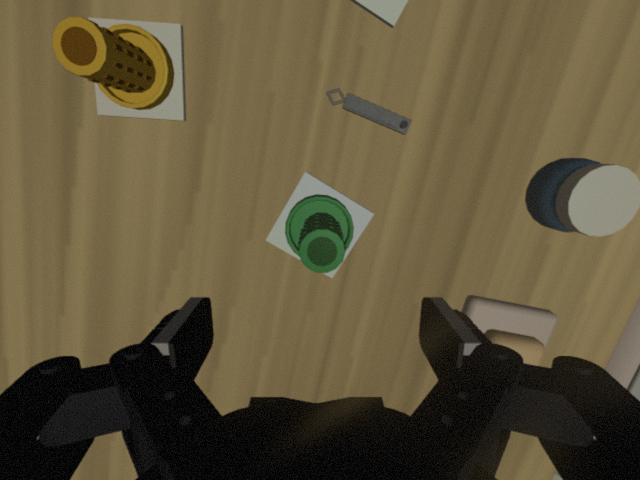

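All four rollers stand in their own cups, the spare is empty, the brush is unmoved and the gripper is clear.

```bash
python3 -c "
from workcell import robot
print(robot.close_job())"
```

```text
the job is handed in; nothing more can be done
None
```

All four rollers now stand upright in the cups of their own colours and the black spare cup is empty. I handed the job in at about 43 s; the hand-in gives no verdict.

**Moves:** green went to the spare cup, then yellow, blue and red went to their own cups, and finally green went from the spare to its own cup. I lowered each roller until it touched the cup floor before releasing it. The strongest contact was about 41 N on the wrist, while seating blue.

**Last checks:**
- **Position:** in the final scene and wrist views all four rollers look upright, within about 6 mm of their cup centres (limit 13 mm).
- **Green in the spare cup:** it measured about 5 mm from the cup's centre with the wrist camera while it stood there.
- **Hairbrush:** it reads within 2 mm of where it started, by the same camera.
- **Gripper:** it was clear of everything, at z 0.205 m, with only noise in the wrist force.

**Disagreements:** the side-camera network was off in two places at the end. It put the blue roller 12 mm out in y, and its best guess for "red" was on the blue roller. The pictures and the scene camera contradicted both, so I didn't act on them. The side camera also read the parked green roller about 9 mm off in x, where the wrist and scene cameras put it within 5 mm. A foot measurement of the red cup from the side was also off because the arm partly blocked the view.

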